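Start a batch of yogurt in the pantry

TASK

Start a batch of yogurt: take the steel starter tin out of the yogurt maker's well and stand it upright on the middle of the cork coaster, stand every knobbed jar upright in the well, then set the grey lid on and turn it until its lugs drop into their hidden gaps and it sits fully home. Only then press the maker's three keys fully in, one at a time, from the left one to the right one as seen from the robot, letting each come back up. Leave the other things where they are.

Things in the scene. Friction and masses are not known exactly. Their poses are not given: they have to be found in the camera images.
- maker: the yogurt maker, fixed to the worktop: white round base 224 mm across. Origin at the centre of its underside on the worktop, z up; its key panel points along its own -x, roughly towards the robot. The panel is a box 170 mm wide, its top at 45 mm, from 102 to 182 mm in front of the origin. A collar stands round the rim: inner radius 98 mm, outer 112, top 64 mm above the worktop
- maker_well (a point): centre of the flat floor of the maker's round well, where the jars stand: 35 mm above the worktop, well 160 mm across. Room for five jars in a circle (their middles 50 mm from this point), once the steel tin is out
- maker_seat (a point): on the maker's axis, level with the top of the flat metal seat ring between well and collar: radius 80 to 98 mm, 50 mm above the worktop. Three gaps 20 mm wide, 120 degrees apart, cut it down to floor level (15 mm deep). At what angle the gaps lie differs every time and this point does not tell
- lid: the maker's grey drum-shaped lid, loose, about 350 g, 182 mm across (189 at its facets), flat top 85 mm above its origin, hollow: room for 72 mm above its rim. Origin on its axis, level with the tips of its lugs, on which it stands; z up. On top a black bar grip, 60 mm long (along the lid's x), 16 mm wide (along its y), from 85 to 115 mm above the origin
- lid_rim (a point): on the lid's axis, level with its rim, 9 mm above the lid's origin. Three round black lugs, 10 mm thick, stick down 9 mm from the rim at radius 90 mm, 120 degrees apart, one of them on the lid's +x axis. Lugs riding on the seat ring: rim 59 mm above the worktop. Lugs in the gaps: the lid falls by its own weight and the rim lies at 50 mm. It may be turned either way, at most 120 degrees to a gap
- tin: plain steel starter tin, loose, 40 mm across, 60 mm high, about 90 g, at first standing in the maker's well; origin at the centre of its foot, z up
- coaster: round cork coaster, 100 mm across, 5 mm thick, fixed to the worktop; origin at the centre of its underside
- jar0: yogurt jar, loose (may be absent): white pot 52 mm across, black flat cap at 46 to 50 mm, and on the cap a round black knob 22 mm across, from 50 to 76 mm above the foot. Origin at the centre of its foot, z up. About 180 g.
- jar1: yogurt jar, loose (may be absent): white pot 52 mm across, black flat cap at 46 to 50 mm, and on the cap a round black knob 22 mm across, from 50 to 76 mm above the foot. Origin at the centre of its foot, z up. About 180 g.
- jar2: yogurt jar, loose (may be absent): white pot 52 mm across, black flat cap at 46 to 50 mm, and on the cap a round black knob 22 mm across, from 50 to 76 mm above the foot. Origin at the centre of its foot, z up. About 180 g.
- jar3: yogurt jar, loose (may be absent): white pot 52 mm across, black flat cap at 46 to 50 mm, and on the cap a round black knob 22 mm across, from 50 to 76 mm above the foot. Origin at the centre of its foot, z up. About 180 g.
- jar4: yogurt jar, loose (may be absent): white pot 52 mm across, black flat cap at 46 to 50 mm, and on the cap a round black knob 22 mm across, from 50 to 76 mm above the foot. Origin at the centre of its foot, z up. About 180 g.
- key_left (a joint): left-hand (+y of the maker) key: travel in m, 0 up, 0.005 fully in; a spring key that takes 4 N to push fully in and comes back by itself
- key_left_top (a point): centre of the top face of the left-hand (+y of the maker) key: round, 24 mm across, standing 10 mm above its housing (40 mm across), 67 mm above the worktop, pressed straight down; keys are 50 mm apart
- key_mid (a joint): middle key: travel in m, 0 up, 0.005 fully in; a spring key that takes 4 N to push fully in and comes back by itself
- key_mid_top (a point): centre of the top face of the middle key: round, 24 mm across, standing 10 mm above its housing (40 mm across), 67 mm above the worktop, pressed straight down; keys are 50 mm apart
- key_right (a joint): right-hand (-y of the maker) key: travel in m, 0 up, 0.005 fully in; a spring key that takes 4 N to push fully in and comes back by itself
- key_right_top (a point): centre of the top face of the right-hand (-y of the maker) key: round, 24 mm across, standing 10 mm above its housing (40 mm across), 67 mm above the worktop, pressed straight down; keys are 50 mm apart
- flat_tin: bystander: flat steel tin, 66 across, 36 high (mm), loose; origin under its centre
- shaker: bystander: small lidded shaker, 42 across, 75 mm high (mm), loose; origin under its centre
- spice_jar: bystander: spice jar, 44 across, 80 mm high (mm), loose; origin under its centre
- tea_box: bystander: cardboard box 60 x 90 x 50 (mm), loose; origin under its centre
- tall_can: bystander: food can, 72 across, 110 mm high (mm), loose; origin under its centre
- bowl: bystander: white bowl, 110 across, 45 mm high (mm), loose; origin under its centre

How it is judged:
On the way, in this order (a step that is already met when the one before it is completed fails the run):
1. the tin stands on the coaster, and every jar that is present stands upright on the floor of the maker's well (horizontal distance between tin and coaster below 0.03 m and z of tin in the frame of coaster between 0.001 and 0.01 m and angle between each of tin, jar0, jar1, jar2, jar3, jar4's own z axis and vertical below 0.12 rad and horizontal distance between each of jar0, jar1, jar2, jar3, jar4 and maker below 0.06 m and z of jar0 in the frame of maker between 0.029 and 0.041 m and z of jar1 in the frame of maker between 0.029 and 0.041 m and z of jar2 in the frame of maker between 0.029 and 0.041 m and z of jar3 in the frame of maker between 0.029 and 0.041 m and z of jar4 in the frame of maker between 0.029 and 0.041 m), for 0.2 s.
2. the lid is fully home on the maker: lugs in the gaps, level (z of lid in the frame of maker below 0.0445 m and horizontal distance between lid and maker below 0.008 m and angle between lid's own z axis and vertical below 0.04 rad), for 0.2 s.
3. the left key is pushed in, the other two being up and the lid home (all of step 2 and value of joint key_left above 0.0035 m and value of joint each of key_mid, key_right below 0.0015 m), for 0.05 s.
4. the middle key is pushed in, the other two being up and the lid home (all of step 2 and value of joint key_mid above 0.0035 m and value of joint each of key_left, key_right below 0.0015 m), for 0.05 s.
5. the right key is pushed in, the other two being up and the lid home (all of step 2 and value of joint key_right above 0.0035 m and value of joint each of key_left, key_mid below 0.0015 m), for 0.05 s.
At the end, for the whole second after the job is handed in: tin upright on the coaster, within 30 mm of its middle; every jar present stands upright on the well floor (tilt under 0.12 rad); the lid is home (origin under 44.5 mm above the maker's underside, within 8 mm of its axis, tilt under 0.04 rad), still and let go; all keys are up (under 1.5 mm in) (all of step 1 and all of step 2 and value of joint each of key_left, key_mid, key_right below 0.0015 m and linear speed of lid below 0.02 m/s and contact force between the fingers and lid below 0.3 N); the robot touches nothing.
It fails at once if a key is pressed in while the lid is not fully home (value of joint any of key_left, key_mid, key_right above 0.003 m and not (z of lid in the frame of maker below 0.0445 m and horizontal distance between lid and maker below 0.008 m and angle between lid's own z axis and vertical below 0.04 rad)).
It fails at once if two keys are pressed in together (value of joint each of key_left, key_mid above 0.003 m or value of joint each of key_left, key_right above 0.003 m or value of joint each of key_mid, key_right above 0.003 m).
It fails at once if one of the other pantry things on the worktop is shoved more than 5 cm or knocked over (distance of any of flat_tin, shaker, spice_jar, tea_box, tall_can, bowl from where it was at the start of the episode above 0.05 m or angle between any of flat_tin, shaker, spice_jar, tea_box, tall_can, bowl's own z axis and vertical above 0.6 rad).
Of jar0, jar1, jar2, jar3, jar4 only 3 to 5 are there at a start; the rules pass over those that are not, and their reading is None.
At some moment in a run one of jar0, jar1, jar2, jar3, jar4 may be knocked a few centimetres aside while the robot is not near it.
It also fails if it takes over 210 s, if anything falls off the work surface, if the arm or the gripper's body presses on something with over 40 N, if the wrist force passes 120 N, or if a joint passes its speed limit or range.

ROBOT

A 6-joint arm with a two-finger parallel gripper is mounted at the origin on the work surface. World frame = base frame: x ahead of the robot, y to its left, z up, the work surface at z = 0. Lengths are in m, angles in rad, forces in N, time in s.
With the tool pointing down it reaches from about 0.225 to 0.875 m from the base axis. Payload 3.4 kg.
Tool frame: the origin (TCP) lies between the finger pads; the fingertips stand 11 mm ahead of it and the grasp point (between the pads) lies 8 mm behind it (tips_ahead is the distance from the TCP to the fingertips, in m); z points along the fingers, x is the direction in which the jaws open and shut, and the axes are right-handed (so a half turn about z gives the same grasp; the last joint's range is limited). The gripper opens to 85 mm and grips with 20 to 120 N. Pads are 22 mm wide; open, the fingers measure 114 mm over their backs; the gripper's body (76 mm by 85 mm) begins 54 mm behind the grasp point. The pads swing forward as they close: fully open they stand 13 mm farther back than shut.
Start: joints at [-1.264, 0.276, 1.505, -0, 1.361, -0.121], TCP at [0.239, -0.523, 0.242] pointing down, gripper open.
Joint ranges: [-2.89, 2.89], [-0.75, 2.08], [0.22, 2.7], [-1.18, 4.32], [0.11, 2.71], [-2.7, 2.7]. Speed limits (rad/s): [2.57, 2.57, 3.14, 3.14, 3.14, 3.14].

INTERFACE

Orientations are given as a unit quaternion [w, x, y, z].
In Python, from rig import get_state, get_image, sign_off, masks_of, tips_ahead gives the robot as it stands.
- The arm moves only by the tool play_rows, never from a script. Its argument "series" is a list of rows, each an object of numbers: "fingers": the closure, from -1 (fully open) to 1 (shut); "dx", "dy", "dz": the shift along the world's x, y, z in mm; "turn": the turn about the world's z in rad. A call has 1 to 20 rows; each row shifts and turns the pose as measured when the row begins; what a row does not reach is not made up. A row lasts 1/12 s, in which the tool goes at most 41.7 mm and 7.16 degrees, less where a joint would pass 70% of its speed; a pose out of reach is approached as far as the arm can. A call with a gripper value outside its range is refused whole. The fingers move at their own pace and stop on an object; "squeeze" is the grip in N (left out, the last holds). Time passes only in rows, so rows that do not move let the fingers close. It gives the time, the measured TCP pose, the force and the opening at its end, in the units of the state.
- get_state(): the state, without advancing time (a new reading comes with each control period).
- get_image(name): name is "scene" or "top" or "wrist"; returns a dict with "pixels" (480x640x3 uint8, red, green, blue), "vfov" (degrees; the focal length in pixels is half the picture's height over the tangent of half this angle, whatever the lens; pixels are square), "cx", "cy" (the principal point, pixels), "rvec" (rotation vector, rad) and "tvec" (3), from world to camera coordinates, as OpenCV has them; the wrist camera has in their place "hand_eye" (4x4, takes a point from camera to tool coordinates, whose origin is the TCP and whose axes are the tool frame's). Camera axes: x right, y down, z forward; pixel columns grow to the right and rows downward; lengths in m; the calibration is good to about 2 mm. The wrist camera is an equidistant fisheye: a pixel r from the principal point sees the ray r / f radians off the axis. A picture is of the moment at which its call begins: read the wrist's pose just before it. There is no depth.
- sign_off(): hands the job in, once; it reports no verdict.
Trained networks look in a picture, given as the dict that the camera call returned (one of the last four; its "shot" number tells which), for a name from the list of things; names that differ only in an ending like _2 or _b are one class to them, and where a whole thing is asked for, a point or a joint stands for the part that bears it (a point fixed in the world has none). Each returns a list of dicts, best first, with "p" (0 to 1); they miss things now and then, are a little off and sometimes report something else, mostly with a low value. They report only what shows in the picture. A call takes as long as a camera call.
- masks_of(picture, label): "region" (480x640 bool, what is visible of it) and "xy" ([column, row] in pixels, amid what is visible of it).
The state is a dict: "clock": time; "qpos": joint angles; "qd": joint speeds; "effort": joint torques, N m; "position": TCP position; "ee_rot": TCP orientation; "contact_force": force on the tool from outside, world axes, zero at the start; "moment": the same for the moment, N m; "width": finger opening in m.
Only numpy, scipy, OpenCV 4.12 (cv2) and the standard library are available. Lean on these libraries where they do the work, as an engineer would, in place of code of your own. Each camera call takes 0.05 s, during which the arm holds its last target. There are 200 camera calls.

## Working session

There is one attempt and no reset: what is moved stays moved. The work goes in short steps, Python scripts to look and compute and a tool call to move; the robot and the scene stay as the last step left them, time stands still between calls to the robot, and variables do not carry over. Pictures are saved under pics/ and viewed, about 12 in all and at most 16, crops included, and the job is handed in when it is done.

Besides the shell and the picture viewer there is one more tool, called after "Emit:" in YAML: its name, and indented under it one key for each argument. play_rows: Moves the arm, as the interface text tells. Its arguments: {"type":"object","properties":{"series":{"type":"array"},"squeeze":{"type":"number"}},"required":["series"]}

```bash
mkdir -p pics; ls
cat > h.py <<'E'
import numpy as np, cv2
from scipy.spatial.transform import Rotation as R
from rig import *
def save(im,name,crop=None,scale=1):
    p=im["pixels"][:,:,::-1]
    if crop: p=p[crop[1]:crop[3],crop[0]:crop[2]]
    cv2.imwrite("pics/"+name,cv2.resize(p,None,fx=scale,fy=scale))
def foc(im): return 240/np.tan(np.radians(im["vfov"])/2)
def ray(im,uv,st=None):
    d=(np.array(uv,float)-[im["cx"],im["cy"]]); f=foc(im)
    if "hand_eye" in im:
        r=np.hypot(*d); th=r/f
        c=np.array([*(d/max(r,1e-9)*np.sin(th)),np.cos(th)])
        H=np.array(im["hand_eye"]); q=st["ee_rot"]; Rt=R.from_quat([q[1],q[2],q[3],q[0]]).as_matrix()
        return Rt@H[:3,3]+np.array(st["position"]), Rt@H[:3,:3]@c
    Rm=R.from_rotvec(np.ravel(im["rvec"])).as_matrix(); t=np.ravel(im["tvec"])
    return -Rm.T@t, Rm.T@np.array([d[0]/f,d[1]/f,1])
def onz(im,uv,z,st=None):
    o,d=ray(im,uv,st); return (o+d*(z-o[2])/d[2]).round(4)
def proj(im,P,st=None):
    P=np.array(P,float); f=foc(im)
    if "hand_eye" in im:
        q=st["ee_rot"]; Rt=R.from_quat([q[1],q[2],q[3],q[0]]).as_matrix()
        H=np.array(im["hand_eye"]); c=H[:3,:3].T@(Rt.T@(P-st["position"])-H[:3,3])
        th=np.arctan2(np.hypot(c[0],c[1]),c[2]); u=c[:2]/np.hypot(c[0],c[1])*th*f
        return u+[im["cx"],im["cy"]]
    c=R.from_rotvec(np.ravel(im["rvec"])).as_matrix()@P+np.ravel(im["tvec"])
    return c[:2]/c[2]*f+[im["cx"],im["cy"]]
E
python3 - <<'E'
from h import *
s=get_state(); print(s); print(tips_ahead)
zt=dict(maker=.05,lid=.05,tin=.09,coaster=.005,jar0=.05,flat_tin=.036,shaker=.075,spice_jar=.08,tea_box=.05,tall_can=.11,bowl=.045,key_left=.067,key_mid=.067)
for n in ["top","scene","wrist"]:
    im=get_image(n); save(im,n+"0.png")
    print(n,{k:v for k,v in im.items() if k!="pixels"})
    for k,z in zt.items():
        for m in masks_of(im,k)[:7]:
            if m["p"]>.3: print(k,round(m["p"],2),np.round(m["xy"]),m["region"].sum(),onz(im,m["xy"],z,s))
E
```

```text
pics
{'clock': 0.0, 'qpos': array([-1.26400009e+00,  2.76609493e-01,  1.50618887e+00, -1.06598240e-05,
        1.36069067e+00, -1.21016668e-01]), 'qd': array([-8.91090567e-04, -5.15246706e-04,  5.20329667e-05,  1.11464786e-03,
       -6.14736634e-04,  1.88053524e-03]), 'effort': array([-2.93063313e-04, -4.16768968e+01, -2.45808613e+01,  2.44731672e-05,
        1.11185946e-02,  1.07025718e-05]), 'position': array([ 0.23837817, -0.5226751 ,  0.24140922]), 'ee_rot': array([-6.01377392e-04,  8.41095289e-01, -5.40886140e-01, -7.33096428e-04]), 'contact_force': array([-0.01284633, -1.01764102,  0.02653517]), 'moment': array([ 0.01565309, -0.0256533 , -0.00626103]), 'width': 0.08574108652747202}
0.011
top {'vfov': 55.855273092481944, 'cx': 320.2772300063103, 'cy': 239.9595149992929, 'rvec': array([ 2.16954845, -2.15482483,  0.12345023]), 'tvec': array([-0.02449089,  0.61697708,  1.19188549]), 'shot': 1}
maker 0.63 [213. 267.] 6030 [0.5406 0.2648 0.05  ]
maker 0.58 [183. 306.] 61 [0.4379 0.3398 0.05  ]
lid 0.75 [315. 254.] 993 [ 0.5774 -0.0075  0.05  ]
lid 0.68 [392. 244.] 3971 [ 0.6048 -0.2
[... 2111 characters left out ...]
1 [412. 140.] 753 [0.5129 0.4369 0.045 ]
bowl 0.49 [263. 310.] 6589 [ 0.6058 -0.2261  0.045 ]
key_left 0.56 [339. 159.] 33 [0.4261 0.2157 0.067 ]
key_left 0.55 [371. 144.] 51 [0.4515 0.3232 0.067 ]
key_mid 0.68 [402. 178.] 386 [0.5948 0.2728 0.067 ]
wrist {'vfov': 65.70646984690485, 'cx': 319.55148520438877, 'cy': 244.48346403196453, 'hand_eye': array([[ 9.99999345e-01,  1.30923271e-04, -1.13733557e-03,
        -1.84103251e-04],
       [ 2.08708450e-04,  9.55944029e-01,  2.93548923e-01,
        -7.48650257e-02],
       [ 1.12566154e-03, -2.93548968e-01,  9.55943375e-01,
        -1.32414712e-01],
       [ 0.00000000e+00,  0.00000000e+00,  0.00000000e+00,
         1.00000000e+00]]), 'shot': 3}
```

View pics/top0.png

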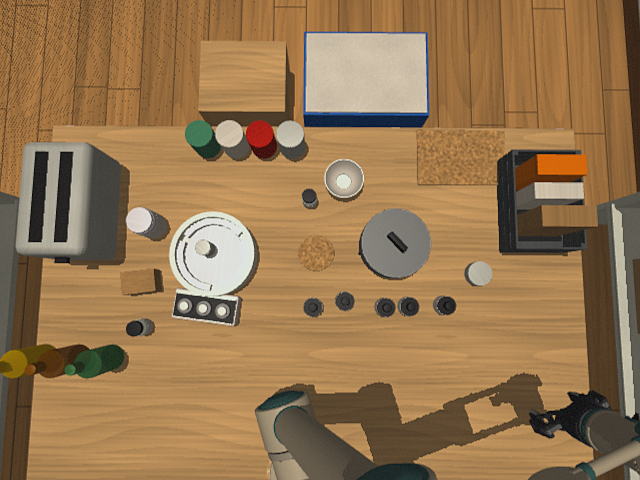

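View pics/scene0.png

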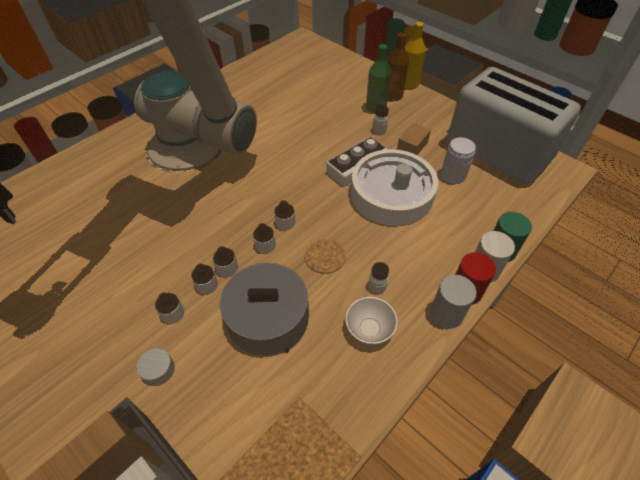

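Top picture: the maker is at about (213,252) with its tin at (205,248) and keys at (184,306), (203,309) and (222,311). The coaster is at (317,253) and the lid at (395,243). There are five jars, at columns 313, 344, 385, 408 and 445, row about 305. The scene picture agrees, and it shows a lug under the lid at about (288,349). I'll move above the maker for a close look.

Emit:
play_rows:
  series:
    - {"dx": 16, "dy": 38, "dz": 1, "turn": 0.055}
    - {"dx": 16, "dy": 38, "dz": 1, "turn": 0.055}
    - {"dx": 16, "dy": 38, "dz": 1, "turn": 0.055}
    - {"dx": 16, "dy": 38, "dz": 1, "turn": 0.055}
    - {"dx": 16, "dy": 38, "dz": 1, "turn": 0.055}
    - {"dx": 16, "dy": 38, "dz": 1, "turn": 0.055}
    - {"dx": 16, "dy": 38, "dz": 1, "turn": 0.055}
    - {"dx": 16, "dy": 38, "dz": 1, "turn": 0.055}
    - {"dx": 16, "dy": 38, "dz": 1, "turn": 0.055}
    - {"dx": 16, "dy": 38, "dz": 1, "turn": 0.055}
    - {"dx": 16, "dy": 38, "dz": 1, "turn": 0.055}
    - {"dx": 16, "dy": 38, "dz": 1, "turn": 0.055}
    - {"dx": 16, "dy": 38, "dz": 1, "turn": 0.055}
    - {"dx": 16, "dy": 38, "dz": 1, "turn": 0.055}
    - {"dx": 16, "dy": 38, "dz": 1, "turn": 0.055}
    - {"dx": 16, "dy": 38, "dz": 1, "turn": 0.055}
    - {"dx": 16, "dy": 38, "dz": 1, "turn": 0.055}
    - {"dx": 16, "dy": 38, "dz": 1, "turn": 0.055}
    - {"dx": 16, "dy": 38, "dz": 1, "turn": 0.055}
    - {"dx": 16, "dy": 38, "dz": 1, "turn": 0.055}
  squeeze: 30

```text
invalid input at $.series[0]: expected keys fingers, dx, dy, dz, turn
```

Emit:
play_rows:
  series:
    - {"dx": 16, "dy": 38, "dz": 1, "turn": 0.055, "fingers": -1}
    - {"dx": 16, "dy": 38, "dz": 1, "turn": 0.055, "fingers": -1}
    - {"dx": 16, "dy": 38, "dz": 1, "turn": 0.055, "fingers": -1}
    - {"dx": 16, "dy": 38, "dz": 1, "turn": 0.055, "fingers": -1}
    - {"dx": 16, "dy": 38, "dz": 1, "turn": 0.055, "fingers": -1}
    - {"dx": 16, "dy": 38, "dz": 1, "turn": 0.055, "fingers": -1}
    - {"dx": 16, "dy": 38, "dz": 1, "turn": 0.055, "fingers": -1}
    - {"dx": 16, "dy": 38, "dz": 1, "turn": 0.055, "fingers": -1}
    - {"dx": 16, "dy": 38, "dz": 1, "turn": 0.055, "fingers": -1}
    - {"dx": 16, "dy": 38, "dz": 1, "turn": 0.055, "fingers": -1}
    - {"dx": 16, "dy": 38, "dz": 1, "turn": 0.055, "fingers": -1}
    - {"dx": 16, "dy": 38, "dz": 1, "turn": 0.055, "fingers": -1}
    - {"dx": 16, "dy": 38, "dz": 1, "turn": 0.055, "fingers": -1}
    - {"dx": 16, "dy": 38, "dz": 1, "turn": 0.055, "fingers": -1}
    - {"dx": 16, "dy": 38, "dz": 1, "turn": 0.055, "fingers": -1}
    - {"dx": 16, "dy": 38, "dz": 1, "turn": 0.055, "fingers": -1}
    - {"dx": 16, "dy": 38, "dz": 1, "turn": 0.055, "fingers": -1}
    - {"dx": 16, "dy": 38, "dz": 1, "turn": 0.055, "fingers": -1}
    - {"dx": 16, "dy": 38, "dz": 1, "turn": 0.055, "fingers": -1}
    - {"dx": 16, "dy": 38, "dz": 1, "turn": 0.055, "fingers": -1}
  squeeze: 30

```text
clock: 3.77
position: [0.5531, 0.2423, 0.2649]
ee_rot: [0.001, 1.0, -0.001, 0.009]
contact_force: [1.3, -0.5, -0.4]
width: 0.0856
```

Emit:
play_rows:
  series:
    - {"dx": 0, "dy": 10, "dz": 0, "turn": 0, "fingers": -1}
    - {"dx": 0, "dy": 0, "dz": 0, "turn": 0, "fingers": -1}

```text
clock: 3.93
position: [0.5556, 0.2606, 0.2637]
ee_rot: [-0.001, 1.0, 0.003, 0.01]
contact_force: [-0.1, -0.7, -0.3]
width: 0.0854
```

Run:
```python
from h import *
s=get_state(); print(s["position"],s["ee_rot"],s["clock"])
im=get_image("wrist"); save(im,"w1.png")
for k,z in dict(tin=.095,maker=.05,key_left=.067,key_mid=.067,key_right=.067).items():
    for m in masks_of(im,k)[:4]:
        if m["p"]>.2: print(k,round(m["p"],2),np.round(m["xy"]),m["region"].sum(),onz(im,m["xy"],z,s))
import pickle; pickle.dump((s,im),open("w1.pkl","wb"))
```

```text
[0.55558467 0.26062526 0.26372559] [-0.00123274  0.99994573  0.00341756  0.00976452] 3.9333
tin 0.73 [354. 197.] 2168 [0.5869 0.2847 0.095 ]
tin 0.61 [334. 395.] 2566 [0.5748 0.0814 0.095 ]
maker 0.95 [303. 197.] 42217 [0.5435 0.2769 0.05  ]
key_left 0.79 [188. 138.] 538 [0.4399 0.3364 0.067 ]
key_mid 0.93 [183. 193.] 492 [0.4327 0.2849 0.067 ]
key_right 0.89 [185. 242.] 420 [0.4299 0.2378 0.067 ]
key_right 0.72 [433. 388.] 122 [0.6933 0.0605 0.067 ]
key_right 0.45 [334. 397.] 2587 [0.5771 0.0553 0.067 ]
```

View pics/w1.png

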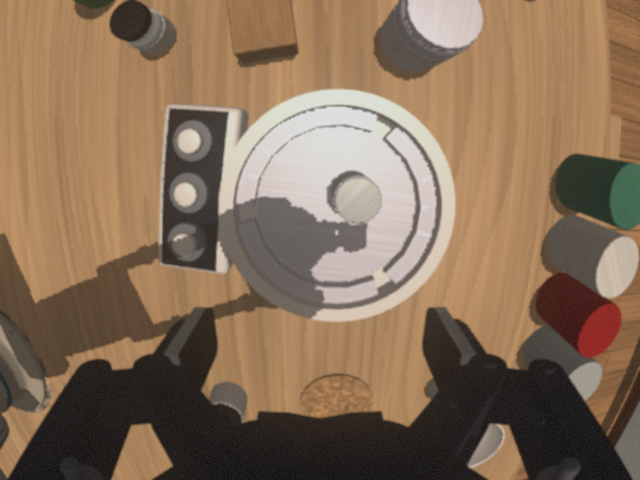

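Wrist picture: the maker is centred near (337,205) and the tin's top is at (357,198). The keys are at column 187, rows 140, 193 and 241. The ring gaps show at about (382,130), (382,277) and (247,212). I'll fit the maker's pose and the gap angle.

```bash
cat > fit.py <<'E'
from h import *
from scipy.optimize import minimize
def circ(im,c,r,z,st,n=180):
    a=np.linspace(0,2*np.pi,n,endpoint=False)
    return np.array([proj(im,[c[0]+r*np.cos(t),c[1]+r*np.sin(t),z],st) for t in a]),a
def fitc(im,st,c0,rings,n=120,span=.012):
    g=cv2.GaussianBlur(cv2.cvtColor(im["pixels"],cv2.COLOR_RGB2GRAY),(0,0),1.5).astype(np.float32)
    G=np.hypot(cv2.Sobel(g,cv2.CV_32F,1,0),cv2.Sobel(g,cv2.CV_32F,0,1))
    def cost(c):
        t=0
        for r,z in rings:
            p,_=circ(im,c,r,z,st,n); p=p.astype(np.float32)
            t-=np.minimum(cv2.remap(G,p[:,0],p[:,1],cv2.INTER_LINEAR),80).mean()
        return t
    b=min(((cost([c0[0]+i,c0[1]+j]),c0[0]+i,c0[1]+j) for i in np.arange(-span,span+1e-9,.002) for j in np.arange(-span,span+1e-9,.002)))
    r=minimize(cost,b[1:],method="Nelder-Mead",options=dict(initial_simplex=[b[1:],(b[1]+.002,b[2]),(b[1],b[2]+.002)],xatol=1e-4))
    return r.x.round(4),r.fun
E
python3 - <<'E'
from fit import *; import pickle
s,im=pickle.load(open("w1.pkl","rb"))
for rings in ([(.112,.064)],[(.098,.064),(.112,.064)],[(.080,.05)]): print(rings,fitc(im,s,[.5755,.272],rings))
for uv in [(382,130),(382,277),(247,212)]:
    p=onz(im,uv,.045,s); d=p[:2]-[.5755,.272]; print(p,np.hypot(*d),np.degrees(np.arctan2(d[1],d[0])))
c,_=fitc(im,s,[.5755,.272],[(.112,.064)])
v=im["pixels"][:,:,::-1].copy()
for r,z in [(.112,.064),(.098,.05),(.08,.05)]:
    for q in circ(im,c,r,z,s)[0]: cv2.circle(v,tuple(np.int32(q)),0,(0,0,255),-1)
cv2.imwrite("pics/w1o.png",cv2.resize(v[80:340,150:480],None,fx=2.2,fy=2.2))
E
```

```text
[(0.112, 0.064)] (array([0.5762, 0.2651]), np.float64(-70.99495697021484))
[(0.098, 0.064), (0.112, 0.064)] (array([0.5763, 0.2658]), np.float64(-137.3473663330078))
[(0.08, 0.05)] (array([0.5761, 0.2662]), np.float64(-60.01232147216797))
[0.618  0.3415 0.045 ] 0.08146471628870992 58.55376409773167
[0.6246 0.1937 0.045 ] 0.09242131788716283 -57.909189038536184
[0.489  0.2617 0.045 ] 0.08711107851473315 -173.20947037658578
```

View pics/w1o.png

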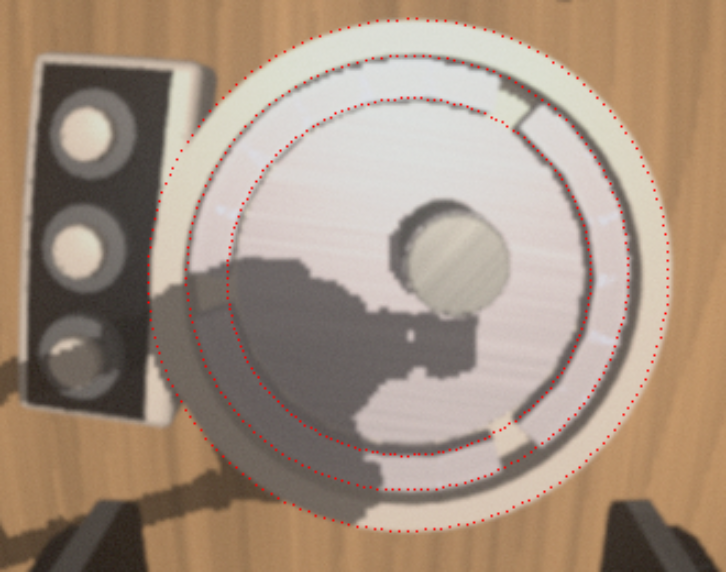

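The fitted circles match, so the maker's centre is (0.576, 0.266). The gaps are at about 63°, 183° and −57°. The tin is at about (0.590, 0.284), so I'll grasp it now.

Emit:
play_rows:
  series:
    - {"dx": 17, "dy": 12, "dz": -10, "turn": 0, "fingers": -1}
    - {"dx": 17, "dy": 11, "dz": -20, "turn": 0, "fingers": -1}
    - {"dx": 0, "dy": 0, "dz": -30, "turn": 0, "fingers": -1}
    - {"dx": 0, "dy": 0, "dz": -35, "turn": 0, "fingers": -1}
    - {"dx": 0, "dy": 0, "dz": -35, "turn": 0, "fingers": -1}
    - {"dx": 0, "dy": 0, "dz": -30, "turn": 0, "fingers": -1}
    - {"dx": 0, "dy": 0, "dz": -20, "turn": 0, "fingers": -1}
    - {"dx": 0, "dy": 0, "dz": -8, "turn": 0, "fingers": -1}
    - {"dx": 0, "dy": 0, "dz": 0, "turn": 0, "fingers": -1}

```text
clock: 4.98
position: [0.5915, 0.2658, 0.0784]
ee_rot: [-0.001, 1.0, -0.008, 0.017]
contact_force: [-0.3, -0.7, 0.9]
width: 0.0852
```

Emit:
play_rows:
  series:
    - {"dx": 0, "dy": 0, "dz": 0, "turn": 0, "fingers": 1}
    - {"dx": 0, "dy": 0, "dz": 0, "turn": 0, "fingers": 1}
    - {"dx": 0, "dy": 0, "dz": 0, "turn": 0, "fingers": 1}
    - {"dx": 0, "dy": 0, "dz": 0, "turn": 0, "fingers": 1}
    - {"dx": 0, "dy": 0, "dz": 0, "turn": 0, "fingers": 1}
    - {"dx": 0, "dy": 0, "dz": 0, "turn": 0, "fingers": 1}
    - {"dx": 0, "dy": 0, "dz": 0, "turn": 0, "fingers": 1}
    - {"dx": 0, "dy": 0, "dz": 0, "turn": 0, "fingers": 1}
    - {"dx": 0, "dy": 0, "dz": 0, "turn": 0, "fingers": 1}

```text
clock: 5.73
position: [0.5962, 0.2656, 0.0875]
ee_rot: [-0.003, 1.0, -0.01, 0.024]
contact_force: [0.3, 0.1, -1.5]
width: 0.0351
```

Emit:
play_rows:
  series:
    - {"dx": 0, "dy": 0, "dz": 0, "turn": 0, "fingers": -0.2}
    - {"dx": 0, "dy": 0, "dz": 0, "turn": 0, "fingers": -0.2}
    - {"dx": 0, "dy": 0, "dz": 0, "turn": 0, "fingers": -0.2}
    - {"dx": 0, "dy": 0, "dz": 0, "turn": 0, "fingers": -0.2}

```text
clock: 6.07
position: [0.5963, 0.2659, 0.0876]
ee_rot: [-0.004, 1.0, -0.009, 0.024]
contact_force: [-0.1, -0.7, -1.2]
width: 0.0511
```

Emit:
play_rows:
  series:
    - {"dx": 0, "dy": 0, "dz": 0, "turn": 0, "fingers": -0.2}

```text
clock: 6.15
position: [0.5964, 0.2659, 0.0876]
ee_rot: [-0.004, 1.0, -0.009, 0.024]
contact_force: [-0.1, -0.2, -0.1]
width: 0.0515
```

Run:
```python
from h import *
s=get_state(); print(s); im=get_image("wrist"); s2=get_state(); print(s2["position"],s2["ee_rot"],s2["qpos"]-s["qpos"]); save(im,"w2.png")
for m in masks_of(im,"tin")[:3]:
    print(m["p"],m["xy"],m["region"].sum(),onz(im,m["xy"],.08,s),onz(im,m["xy"],.095,s))
```

```text
{'clock': 6.15, 'qpos': array([ 0.31762622,  0.48147078,  1.58729816, -0.01005563,  1.02510071,
        0.34137346]), 'qd': array([-0.00124261,  0.00185259, -0.00137497, -0.0005837 ,  0.0007637 ,
       -0.0012858 ]), 'effort': array([ 8.17908818e-03, -5.02939296e+01, -2.12910676e+01, -4.10487747e-02,
       -2.63703279e-01,  3.78134882e-05]), 'position': array([0.5963652 , 0.26591511, 0.08762727]), 'ee_rot': array([-0.00359588,  0.99966198, -0.00936378,  0.02398575]), 'contact_force': array([-0.14722241, -0.1504672 , -0.14862457]), 'moment': array([-0.01241897,  0.03962036,  0.04106401]), 'width': 0.0514520249500949}
[0.59634416 0.2658807  0.08758252] [-0.00358851  0.99966267 -0.00941138  0.02393943] [-4.88227852e-05  3.97628018e-05  5.27336519e-05  1.85358876e-05
 -8.34017979e-08  3.75431472e-05]
0.72 [318.8, 280.6] 10697 [0.5965 0.2828 0.08  ] [0.5959 0.2889 0.095 ]
0.19 [16.6, 182.9] 1409 [0.4566 0.3328 0.08  ] [0.4709 0.3336 0.095 ]
```

View pics/w2.png

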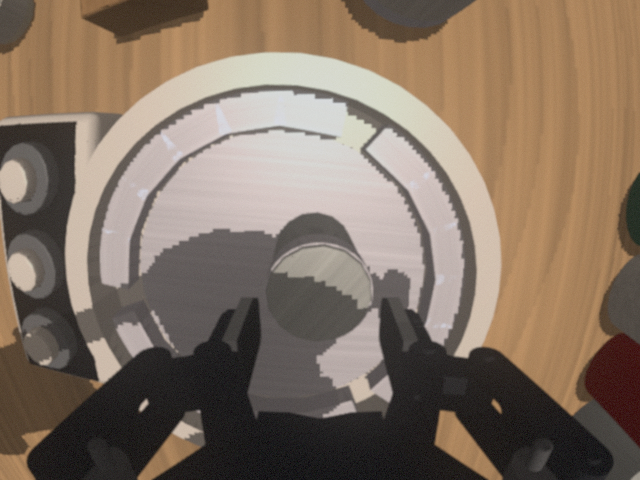

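The wrist picture shows the tin's top at (320,290), about 17 mm ahead of the pads in +y. The row moves fell short and the tool gained a 0.048 rad tilt. I'll correct in smaller steps and watch how it responds.

Emit:
play_rows:
  series:
    - {"dx": 0, "dy": 6, "dz": -4, "turn": 0, "fingers": -0.2}
    - {"dx": 0, "dy": 6, "dz": -4, "turn": 0, "fingers": -0.2}
    - {"dx": 0, "dy": 5, "dz": -4, "turn": 0, "fingers": -0.2}

```text
clock: 6.5
position: [0.5971, 0.2834, 0.0757]
ee_rot: [-0.004, 1.0, -0.01, 0.025]
contact_force: [-0.1, -0.1, -0.1]
width: 0.0511
```

Emit:
play_rows:
  series:
    - {"dx": 0, "dy": 0, "dz": 0, "turn": 0, "fingers": -0.2}
    - {"dx": 0, "dy": 0, "dz": 0, "turn": 0, "fingers": -0.2}

```text
clock: 6.67
position: [0.5962, 0.285, 0.0739]
ee_rot: [-0.004, 1.0, -0.009, 0.024]
contact_force: [-0.9, -0.2, 0.1]
width: 0.0514
```

Emit:
play_rows:
  series:
    - {"dx": 0, "dy": 0, "dz": 0, "turn": 0, "fingers": 1}
    - {"dx": 0, "dy": 0, "dz": 0, "turn": 0, "fingers": 1}
    - {"dx": 0, "dy": 0, "dz": 0, "turn": 0, "fingers": 1}
    - {"dx": 0, "dy": 0, "dz": 0, "turn": 0, "fingers": 1}

```text
clock: 7.0
position: [0.5956, 0.2853, 0.074]
ee_rot: [-0.003, 1.0, -0.009, 0.023]
contact_force: [1.4, -0.0, -0.0]
width: 0.0395
```

Emit:
play_rows:
  series:
    - {"dx": 0, "dy": 0, "dz": 6, "turn": 0, "fingers": 1}
    - {"dx": 0, "dy": 0, "dz": 12, "turn": 0, "fingers": 1}
    - {"dx": 0, "dy": 0, "dz": 12, "turn": 0, "fingers": 1}
    - {"dx": 0, "dy": 0, "dz": 12, "turn": 0, "fingers": 1}
    - {"dx": 0, "dy": 0, "dz": 12, "turn": 0, "fingers": 1}
    - {"dx": 0, "dy": 0, "dz": 12, "turn": 0, "fingers": 1}
    - {"dx": 0, "dy": -6, "dz": 6, "turn": 0, "fingers": 1}

```text
clock: 7.58
position: [0.5941, 0.2782, 0.1474]
ee_rot: [-0.003, 1.0, -0.009, 0.021]
contact_force: [0.1, 0.4, -0.5]
width: 0.0395
```

Emit:
play_rows:
  series:
    - {"dx": 0, "dy": -12, "dz": 0, "turn": 0, "fingers": 1}
    - {"dx": 0, "dy": -20, "dz": 0, "turn": 0, "fingers": 1}
    - {"dx": 0, "dy": -24, "dz": 0, "turn": 0, "fingers": 1}
    - {"dx": 0, "dy": -24, "dz": 0, "turn": 0, "fingers": 1}
    - {"dx": 0, "dy": -24, "dz": 0, "turn": 0, "fingers": 1}
    - {"dx": 0, "dy": -24, "dz": 0, "turn": 0, "fingers": 1}
    - {"dx": 0, "dy": -24, "dz": 0, "turn": 0, "fingers": 1}
    - {"dx": 0, "dy": -24, "dz": 0, "turn": 0, "fingers": 1}
    - {"dx": 0, "dy": -24, "dz": 0, "turn": 0, "fingers": 1}
    - {"dx": 0, "dy": -24, "dz": 0, "turn": 0, "fingers": 1}
    - {"dx": 0, "dy": -24, "dz": 0, "turn": 0, "fingers": 1}
    - {"dx": 0, "dy": -18, "dz": 0, "turn": 0, "fingers": 1}
    - {"dx": 0, "dy": -10, "dz": 0, "turn": 0, "fingers": 1}
    - {"dx": 0, "dy": -5, "dz": 0, "turn": 0, "fingers": 1}
    - {"dx": 0, "dy": 0, "dz": 0, "turn": 0, "fingers": 1}

```text
clock: 8.83
position: [0.5846, -0.0302, 0.1424]
ee_rot: [0.0, 1.0, -0.011, 0.017]
contact_force: [-0.1, 0.4, -1.1]
width: 0.0393
```

```bash
cat > jars.py <<'E'
from h import *
def look(names,n="wrist",pmin=.3,pic=None):
    s=get_state(); im=get_image(n)
    if pic: save(im,pic)
    q=s["ee_rot"]; print(s["clock"],s["position"].round(4),"tilt",R.from_quat([q[1],q[2],q[3],q[0]]).as_matrix()[:,2].round(3),"yaw",round(2*np.arctan2(q[2],q[1]),3),s["width"].round(4),s["contact_force"].round(1))
    for k,z in names.items():
        for m in masks_of(im,k)[:7]:
            if m["p"]>pmin:
                ys,xs=np.nonzero(m["region"]); 
                print(k,round(m["p"],2),np.round(m["xy"]),m["region"].sum(),"bbox",xs.min(),xs.max(),ys.min(),ys.max(),onz(im,m["xy"],z,s))
    return s,im
E
python3 - <<'E'
from jars import *
look(dict(coaster=.005,lid=.085,jar0=.06))
for k in "top",:
    im=get_image(k)
    for m in masks_of(im,"coaster"): print(m["p"],m["xy"],onz(im,m["xy"],.005))
E
```

```text
Traceback (most recent call last):
  File "jars.py", line 5, in look
    q=s["ee_rot"]; print(s["clock"],s["position"].round(4),"tilt",R.from_quat([q[1],q[2],q[3],q[0]]).as_matrix()[:,2].round(3),"yaw",round(2*np.arctan2(q[2],q[1]),3),s["width"].round(4),s["contact_force"].round(1))
                                                                                                                                                                      ^^^^^^^^^^^^^^^^
AttributeError: 'float' object has no attribute 'round'
```

```bash
sed -i 's/s\["width"\].round(4)/round(s["width"],4)/' jars.py
python3 - <<'E'
from jars import *
look(dict(coaster=.005,lid=.085,jar0=.06),pic="w3.png")
im=get_image("top")
for m in masks_of(im,"coaster"): print(m["p"],m["xy"],onz(im,m["xy"],.005))
E
```

```text
8.8833 [ 0.5845 -0.0296  0.1424] tilt [ 0.033 -0.    -0.999] yaw -0.022 0.0396 [-0.7 -1.2 -0.2]
coaster 0.55 [313. 204.] 13144 bbox 248 380 143 267 [ 0.5844 -0.0055  0.005 ]
coaster 0.43 [553. 299.] 9353 bbox 503 605 244 361 [ 0.8118 -0.0995  0.005 ]
lid 0.9 [340. 405.] 2992 bbox 260 455 378 456 [ 0.5973 -0.1249  0.085 ]
jar0 0.87 [112. 215.] 5304 bbox 70 158 177 257 [0.4535 0.0038 0.06  ]
jar0 0.81 [152. 318.] 4743 bbox 114 192 276 362 [ 0.4701 -0.0698  0.06  ]
jar0 0.71 [180. 441.] 176 bbox 153 185 398 450 [ 0.4638 -0.1919  0.06  ]
jar0 0.64 [183. 454.] 841 bbox 154 207 429 475 [ 0.4625 -0.2096  0.06  ]
jar0 0.44 [554. 300.] 9218 bbox 502 605 244 361 [ 0.7667 -0.0707  0.06  ]
0.61 [308.6, 260.9] [0.5622 0.0116 0.005 ]
```

View pics/w3.png

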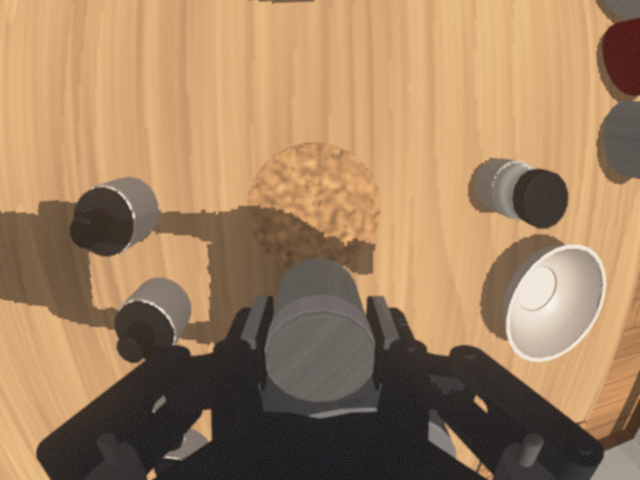

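The wrist picture shows the coaster at about (314,207), which is (0.585, −0.008), with the tin held upright at (320,350). I'll shift +22 mm in y and lower it.

Emit:
play_rows:
  series:
    - {"dx": 0, "dy": 8, "dz": -6, "turn": 0, "fingers": 1}
    - {"dx": 0, "dy": 8, "dz": -12, "turn": 0, "fingers": 1}
    - {"dx": 0, "dy": 6, "dz": -12, "turn": 0, "fingers": 1}
    - {"dx": 0, "dy": 0, "dz": -12, "turn": 0, "fingers": 1}
    - {"dx": 0, "dy": 0, "dz": -12, "turn": 0, "fingers": 1}
    - {"dx": 0, "dy": 0, "dz": -12, "turn": 0, "fingers": 1}
    - {"dx": 0, "dy": 0, "dz": -12, "turn": 0, "fingers": 1}
    - {"dx": 0, "dy": 0, "dz": -6, "turn": 0, "fingers": 1}
    - {"dx": 0, "dy": 0, "dz": -3, "turn": 0, "fingers": 1}
    - {"dx": 0, "dy": 0, "dz": 0, "turn": 0, "fingers": 1}

```text
clock: 10.02
position: [0.585, 0.0061, 0.0506]
ee_rot: [-0.002, 1.0, -0.006, 0.018]
contact_force: [-0.6, -0.0, -0.3]
width: 0.0392
```

Emit:
play_rows:
  series:
    - {"dx": 0, "dy": -4, "dz": -1, "turn": 0, "fingers": 1}
    - {"dx": 0, "dy": -4, "dz": -1, "turn": 0, "fingers": 1}
    - {"dx": 0, "dy": -3, "dz": -1, "turn": 0, "fingers": 1}
    - {"dx": 0, "dy": 0, "dz": -1, "turn": 0, "fingers": 1}
    - {"dx": 0, "dy": 0, "dz": -1, "turn": 0, "fingers": 1}
    - {"dx": 0, "dy": 0, "dz": 0, "turn": 0, "fingers": 1}

```text
clock: 10.52
position: [0.587, -0.0062, 0.0476]
ee_rot: [-0.002, 1.0, -0.006, 0.021]
contact_force: [-0.6, -0.8, -0.1]
width: 0.0394
```

Emit:
play_rows:
  series:
    - {"dx": 0, "dy": 0, "dz": -2, "turn": 0, "fingers": 1}
    - {"dx": 0, "dy": 0, "dz": -2, "turn": 0, "fingers": 1}
    - {"dx": 0, "dy": 0, "dz": 0, "turn": 0, "fingers": 1}

```text
clock: 10.77
position: [0.5876, -0.0066, 0.044]
ee_rot: [-0.002, 1.0, -0.006, 0.021]
contact_force: [-0.7, -0.9, -1.4]
width: 0.0397
```

Emit:
play_rows:
  series:
    - {"dx": 0, "dy": 0, "dz": -1, "turn": 0, "fingers": 1}
    - {"dx": 0, "dy": 0, "dz": 0, "turn": 0, "fingers": 1}

```text
clock: 10.93
position: [0.5878, -0.0066, 0.0441]
ee_rot: [-0.001, 1.0, -0.006, 0.022]
contact_force: [0.3, 1.1, -0.8]
width: 0.0396
```

Emit:
play_rows:
  series:
    - {"dx": 0, "dy": 0, "dz": 0, "turn": 0, "fingers": -1}
    - {"dx": 0, "dy": 0, "dz": 0, "turn": 0, "fingers": -1}
    - {"dx": 0, "dy": 0, "dz": 0, "turn": 0, "fingers": -1}
    - {"dx": 0, "dy": 0, "dz": 0, "turn": 0, "fingers": -1}
    - {"dx": 0, "dy": 0, "dz": 5, "turn": 0, "fingers": -1}
    - {"dx": 0, "dy": 0, "dz": 15, "turn": 0, "fingers": -1}
    - {"dx": 0, "dy": 0, "dz": 25, "turn": 0, "fingers": -1}
    - {"dx": 0, "dy": 0, "dz": 30, "turn": 0, "fingers": -1}
    - {"dx": 0, "dy": 0, "dz": 30, "turn": 0, "fingers": -1}
    - {"dx": 0, "dy": 0, "dz": 30, "turn": 0, "fingers": -1}
    - {"dx": 0, "dy": 0, "dz": 20, "turn": 0, "fingers": -1}
    - {"dx": -5, "dy": 0, "dz": 10, "turn": 0, "fingers": -1}
    - {"dx": -15, "dy": -5, "dz": 0, "turn": 0, "fingers": -1}
    - {"dx": -25, "dy": -10, "dz": 0, "turn": 0, "fingers": -1}
    - {"dx": -25, "dy": -15, "dz": 0, "turn": 0, "fingers": -1}
    - {"dx": -25, "dy": -20, "dz": 0, "turn": 0, "fingers": -1}
    - {"dx": -20, "dy": -20, "dz": 0, "turn": 0, "fingers": -1}
    - {"dx": -12, "dy": -12, "dz": 0, "turn": 0, "fingers": -1}
    - {"dx": -6, "dy": -6, "dz": 0, "turn": 0, "fingers": -1}
    - {"dx": 0, "dy": 0, "dz": 0, "turn": 0, "fingers": -1}

```text
clock: 12.6
position: [0.4424, -0.0938, 0.2155]
ee_rot: [-0.002, 1.0, -0.004, 0.019]
contact_force: [-0.1, 0.9, -0.2]
width: 0.0851
```

Run:
```python
from jars import *
s,im=look(dict(jar0=.06,tin=.06),pic="w4.png")
```

```text
12.6 [ 0.4424 -0.0938  0.2155] tilt [ 0.038  0.005 -0.999] yaw -0.007 0.0851 [-0.1  0.9 -0.2]
jar0 0.97 [309. 324.] 3066 bbox 282 336 288 359 [ 0.4378 -0.1791  0.06  ]
jar0 0.93 [316. 382.] 2327 bbox 288 337 349 411 [ 0.4432 -0.2438  0.06  ]
jar0 0.65 [325. 216.] 3203 bbox 296 356 181 247 [ 0.4526 -0.0826  0.06  ]
jar0 0.61 [302. 115.] 3123 bbox 274 336 85 147 [ 0.4354 -0.0029  0.06  ]
jar0 0.57 [316. 413.] 178 bbox 302 332 409 417 [ 0.4431 -0.286   0.06  ]
tin 0.64 [480. 128.] 2550 bbox 445 509 106 154 [ 0.5816 -0.0078  0.06  ]
```

View pics/w4.png

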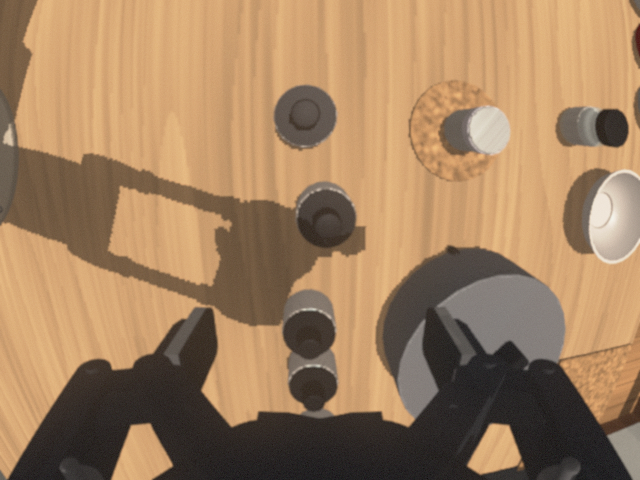

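The wrist picture shows the tin standing on the coaster, with its foot near (455,130). Jar knobs are at (305,112), (327,222), (311,343) and (314,400), and a lid lug is at (452,250). I'll compute positions.

Run:
```python
from jars import *
s,im=look({})
for k,c in [((305,108),(306,117)),((327,224),(326,217)),((311,345),(309,331)),((314,402),(312,379))]: print(onz(im,k,.076,s),onz(im,c,.05,s))
print("lug",onz(im,(453,250),.005,s),"coaster",onz(im,(457,131),.005,s),"tin top",onz(im,(489,130),.065,s))
# lid from the first kind of picture: top view
t=get_image("top"); s2,_=None,None
import pickle; pickle.dump(t,open("top.pkl","wb"))
from fit import fitc
print("lid",fitc(t,None,[.61,-.215],[(.0915,.085)]))
save(t,"lidtop.png",(340,180,460,300),4)
```

```text
12.75 [ 0.4448 -0.0929  0.2157] tilt [ 0.039  0.005 -0.999] yaw -0.005 0.0852 [ 0.  -0.4 -0.3]
[0.4401 0.0022 0.076 ] [ 0.4409 -0.0031  0.05  ]
[ 0.4557 -0.0843  0.076 ] [ 0.4564 -0.0847  0.05  ]
[ 0.4422 -0.1901  0.076 ] [ 0.4408 -0.1911  0.05  ]
[ 0.4439 -0.2553  0.076 ] [ 0.4427 -0.2471  0.05  ]
lug [ 0.5903 -0.1301  0.005 ] coaster [ 0.5864 -0.0095  0.005 ] tin top [ 0.5902 -0.008   0.065 ]
lid (array([ 0.6026, -0.2127]), np.float64(-56.6835823059082))
```

View pics/lidtop.png

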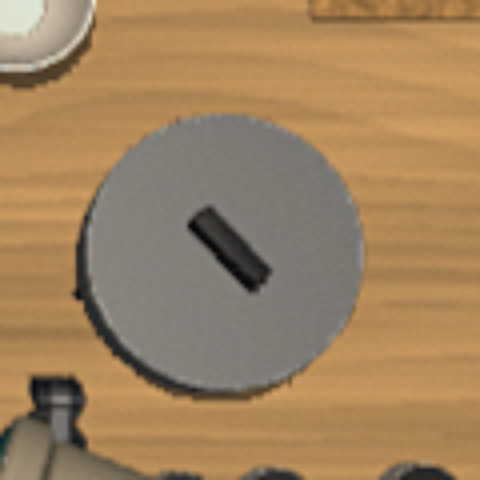

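The lid's centre is about (0.603, −0.213). Its bar lies at 38° and the visible lug at about 98°, so the lugs sit at 98° mod 120 against gaps at 63°. That means turning the lid about −36°. I'll take the first jar at (0.4405, 0.0).

Emit:
play_rows:
  series:
    - {"dx": 0, "dy": 8, "dz": -6, "turn": 0, "fingers": -0.2}
    - {"dx": -1, "dy": 16, "dz": -12, "turn": 0, "fingers": -0.2}
    - {"dx": -1, "dy": 20, "dz": -18, "turn": 0, "fingers": -0.2}
    - {"dx": -1, "dy": 20, "dz": -18, "turn": 0, "fingers": -0.2}
    - {"dx": -1, "dy": 15, "dz": -18, "turn": 0, "fingers": -0.2}
    - {"dx": 0, "dy": 8, "dz": -14, "turn": 0, "fingers": -0.2}
    - {"dx": 0, "dy": 4, "dz": -10, "turn": 0, "fingers": -0.2}
    - {"dx": 0, "dy": 0, "dz": -5, "turn": 0, "fingers": -0.2}
    - {"dx": 0, "dy": 0, "dz": 0, "turn": 0, "fingers": -0.2}
    - {"dx": 0, "dy": 0, "dz": 0, "turn": 0, "fingers": -0.2}

```text
clock: 13.68
position: [0.4449, 0.0109, 0.1074]
ee_rot: [-0.004, 1.0, 0.002, 0.02]
contact_force: [-0.3, -0.2, 0.6]
width: 0.0511
```

Run:
```python
from jars import *
s,im=look(dict(jar0=.063))
```

```text
13.6833 [0.4449 0.0109 0.1074] tilt [ 0.041  0.008 -0.999] yaw 0.003 0.0511 [-0.3 -0.2  0.6]
jar0 0.98 [302. 286.] 7340 bbox 258 348 233 337 [0.4372 0.0101 0.063 ]
jar0 0.76 [327. 381.] 4618 bbox 292 366 342 417 [ 0.4509 -0.0521  0.063 ]
```

```bash
cat >> jars.py <<'E'
from scipy.optimize import least_squares
A=np.linspace(0,2*np.pi,24,endpoint=False)
JM=np.array([[r*np.cos(a),r*np.sin(a),z] for r,z in [(.026,0),(.026,.046),(.025,.05),(.011,.05),(.011,.076)] for a in A])
def jarfit(im,s,m,z0=0):
    """jar foot position from a mask's bounding box"""
    ys,xs=np.nonzero(m["region"]); b=np.array([xs.min(),xs.max()+1,ys.min(),ys.max()+1])
    def f(c):
        p=np.array([proj(im,q+[c[0],c[1],z0],s) for q in JM])
        return np.array([p[:,0].min(),p[:,0].max(),p[:,1].min(),p[:,1].max()])-b
    r=least_squares(f,onz(im,m["xy"],.04+z0,s)[:2],diff_step=1e-4)
    return r.x.round(4),r.fun.round(1),round(m["p"],2)
def jl(z0=0,pmin=.4,n="wrist"):
    s,im=look({},n)
    for m in masks_of(im,"jar0")[:7]:
        if m["p"]>pmin: print("jar",*jarfit(im,s,m,z0))
E
python3 - <<'E'
from jars import *
jl()
E
```

```text
13.7833 [0.4453 0.0103 0.108 ] tilt [ 0.042  0.008 -0.999] yaw 0.003 0.0511 [ 0.8 -0.1 -0.2]
jar [ 0.4376 -0.003 ] [-0.1  0.1 -1.2  1.1] 0.88
jar [ 0.4541 -0.0753] [ -1.3   1.8 -16.   17.6] 0.71
jar [0.5776 0.1633] [ 61.3 -60.5 -15.   20.3] 0.49
```

Emit:
play_rows:
  series:
    - {"dx": -3, "dy": -5, "dz": -4, "turn": 0, "fingers": -0.2}
    - {"dx": -3, "dy": -5, "dz": -8, "turn": 0, "fingers": -0.2}
    - {"dx": -1, "dy": -3, "dz": -8, "turn": 0, "fingers": -0.2}
    - {"dx": 0, "dy": 0, "dz": -8, "turn": 0, "fingers": -0.2}
    - {"dx": 0, "dy": 0, "dz": -7, "turn": 0, "fingers": -0.2}
    - {"dx": 0, "dy": 0, "dz": -4, "turn": 0, "fingers": -0.2}
    - {"dx": 0, "dy": 0, "dz": 0, "turn": 0, "fingers": -0.2}
    - {"dx": 0, "dy": 0, "dz": 0, "turn": 0, "fingers": -0.2}

```text
clock: 14.55
position: [0.438, -0.0064, 0.0663]
ee_rot: [-0.003, 1.0, -0.001, 0.023]
contact_force: [0.3, -0.1, -0.5]
width: 0.0511
```

Emit:
play_rows:
  series:
    - {"dx": 0, "dy": 1, "dz": 0, "turn": 0, "fingers": 1}
    - {"dx": 0, "dy": 0, "dz": 0, "turn": 0, "fingers": 1}
    - {"dx": 0, "dy": 0, "dz": 0, "turn": 0, "fingers": 1}
    - {"dx": 0, "dy": 0, "dz": 0, "turn": 0, "fingers": 1}
    - {"dx": 0, "dy": 0, "dz": 0, "turn": 0, "fingers": 1}
    - {"dx": 0, "dy": 0, "dz": 0, "turn": 0, "fingers": 1}
    - {"dx": 0, "dy": 0, "dz": 0, "turn": 0, "fingers": 1}
  squeeze: 50

```text
clock: 15.13
position: [0.4384, -0.0048, 0.0667]
ee_rot: [-0.003, 1.0, -0.0, 0.023]
contact_force: [-0.2, -0.4, -2.0]
width: 0.0202
```

Emit:
play_rows:
  series:
    - {"dx": 0, "dy": 0, "dz": 6, "turn": 0, "fingers": 1}
    - {"dx": 0, "dy": 0, "dz": 12, "turn": 0, "fingers": 1}
    - {"dx": 0, "dy": 0, "dz": 16, "turn": 0, "fingers": 1}
    - {"dx": 0, "dy": 0, "dz": 16, "turn": 0, "fingers": 1}
    - {"dx": 0, "dy": 4, "dz": 16, "turn": 0, "fingers": 1}
    - {"dx": 2, "dy": 10, "dz": 16, "turn": 0, "fingers": 1}
    - {"dx": 4, "dy": 14, "dz": 10, "turn": 0, "fingers": 1}
    - {"dx": 6, "dy": 16, "dz": 5, "turn": 0, "fingers": 1}

```text
clock: 15.8
position: [0.4469, 0.0387, 0.1687]
ee_rot: [-0.003, 1.0, -0.003, 0.02]
contact_force: [0.5, -0.9, -1.4]
width: 0.0203
```

Emit:
play_rows:
  series:
    - {"dx": 9, "dy": 20, "dz": 0, "turn": 0, "fingers": 1}
    - {"dx": 12, "dy": 24, "dz": 0, "turn": 0, "fingers": 1}
    - {"dx": 13, "dy": 26, "dz": 0, "turn": 0, "fingers": 1}
    - {"dx": 13, "dy": 26, "dz": 0, "turn": 0, "fingers": 1}
    - {"dx": 13, "dy": 26, "dz": 0, "turn": 0, "fingers": 1}
    - {"dx": 13, "dy": 26, "dz": 0, "turn": 0, "fingers": 1}
    - {"dx": 13, "dy": 26, "dz": 0, "turn": 0, "fingers": 1}
    - {"dx": 13, "dy": 26, "dz": 0, "turn": 0, "fingers": 1}
    - {"dx": 13, "dy": 24, "dz": 0, "turn": 0, "fingers": 1}
    - {"dx": 10, "dy": 18, "dz": 0, "turn": 0, "fingers": 1}
    - {"dx": 7, "dy": 12, "dz": 0, "turn": 0, "fingers": 1}
    - {"dx": 4, "dy": 6, "dz": 0, "turn": 0, "fingers": 1}
    - {"dx": 0, "dy": 0, "dz": 0, "turn": 0, "fingers": 1}
    - {"dx": 0, "dy": 0, "dz": 0, "turn": 0, "fingers": 1}

```text
clock: 16.97
position: [0.5844, 0.3156, 0.1751]
ee_rot: [-0.003, 1.0, -0.002, 0.024]
contact_force: [-0.6, -0.8, -1.8]
width: 0.0201
```

Emit:
play_rows:
  series:
    - {"dx": 2, "dy": -1, "dz": -6, "turn": 0, "fingers": 1}
    - {"dx": 2, "dy": -1, "dz": -10, "turn": 0, "fingers": 1}
    - {"dx": 0, "dy": 0, "dz": -12, "turn": 0, "fingers": 1}
    - {"dx": 0, "dy": 0, "dz": -12, "turn": 0, "fingers": 1}
    - {"dx": 0, "dy": 0, "dz": -10, "turn": 0, "fingers": 1}
    - {"dx": 0, "dy": 0, "dz": -6, "turn": 0, "fingers": 1}
    - {"dx": 0, "dy": 0, "dz": -4, "turn": 0, "fingers": 1}
    - {"dx": 0, "dy": 0, "dz": 0, "turn": 0, "fingers": 1}

```text
clock: 17.63
position: [0.5854, 0.3052, 0.1097]
ee_rot: [-0.001, 1.0, -0.005, 0.021]
contact_force: [-0.5, 0.6, -1.1]
width: 0.0196
```

Emit:
play_rows:
  series:
    - {"dx": 1, "dy": 3, "dz": -1, "turn": 0, "fingers": 1}
    - {"dx": 1, "dy": 3, "dz": -1, "turn": 0, "fingers": 1}
    - {"dx": 1, "dy": 2, "dz": -2, "turn": 0, "fingers": 1}
    - {"dx": 0, "dy": 0, "dz": -2, "turn": 0, "fingers": 1}
    - {"dx": 0, "dy": 0, "dz": -1, "turn": 0, "fingers": 1}
    - {"dx": 0, "dy": 0, "dz": 0, "turn": 0, "fingers": 1}

```text
clock: 18.13
position: [0.5902, 0.3148, 0.1038]
ee_rot: [-0.002, 1.0, -0.004, 0.023]
contact_force: [0.5, -0.3, -1.4]
width: 0.0202
```

Emit:
play_rows:
  series:
    - {"dx": 0, "dy": 0, "dz": -2, "turn": 0, "fingers": 1}
    - {"dx": 0, "dy": 0, "dz": 0, "turn": 0, "fingers": 1}
    - {"dx": 0, "dy": 0, "dz": 0, "turn": 0, "fingers": -0.2}
    - {"dx": 0, "dy": 0, "dz": 0, "turn": 0, "fingers": -0.2}
    - {"dx": 0, "dy": 0, "dz": 0, "turn": 0, "fingers": -0.2}
    - {"dx": 0, "dy": 0, "dz": 0, "turn": 0, "fingers": -0.2}
    - {"dx": 0, "dy": 0, "dz": 8, "turn": 0, "fingers": -0.2}
    - {"dx": 0, "dy": 0, "dz": 16, "turn": 0, "fingers": -0.2}
    - {"dx": 0, "dy": 0, "dz": 24, "turn": 0, "fingers": -0.2}
    - {"dx": 0, "dy": 0, "dz": 20, "turn": 0, "fingers": -0.2}
    - {"dx": 0, "dy": -12, "dz": 10, "turn": 0, "fingers": -0.2}

```text
clock: 19.05
position: [0.589, 0.3037, 0.1829]
ee_rot: [-0.002, 1.0, -0.004, 0.022]
contact_force: [0.4, -0.6, 0.3]
width: 0.0513
```

Emit:
play_rows:
  series:
    - {"dx": -8, "dy": -22, "dz": 0, "turn": 0, "fingers": -0.2}
    - {"dx": -11, "dy": -32, "dz": 0, "turn": 0, "fingers": -0.2}
    - {"dx": -12, "dy": -36, "dz": 0, "turn": 0, "fingers": -0.2}
    - {"dx": -12, "dy": -36, "dz": 0, "turn": 0, "fingers": -0.2}
    - {"dx": -12, "dy": -36, "dz": 0, "turn": 0, "fingers": -0.2}
    - {"dx": -12, "dy": -36, "dz": 0, "turn": 0, "fingers": -0.2}
    - {"dx": -12, "dy": -36, "dz": 0, "turn": 0, "fingers": -0.2}
    - {"dx": -12, "dy": -36, "dz": 0, "turn": 0, "fingers": -0.2}
    - {"dx": -12, "dy": -34, "dz": 0, "turn": 0, "fingers": -0.2}
    - {"dx": -10, "dy": -28, "dz": 0, "turn": 0, "fingers": -0.2}
    - {"dx": -8, "dy": -20, "dz": 0, "turn": 0, "fingers": -0.2}
    - {"dx": -5, "dy": -12, "dz": 0, "turn": 0, "fingers": -0.2}
    - {"dx": -3, "dy": -6, "dz": 0, "turn": 0, "fingers": -0.2}
    - {"dx": 0, "dy": 0, "dz": 0, "turn": 0, "fingers": -0.2}
    - {"dx": 0, "dy": 0, "dz": 0, "turn": 0, "fingers": -0.2}

```text
clock: 20.3
position: [0.4496, -0.0902, 0.193]
ee_rot: [0.001, 0.999, -0.004, 0.032]
contact_force: [0.0, 0.4, -0.6]
width: 0.0512
```

Run:
```python
from jars import *
jl()
```

```text
20.3 [ 0.4496 -0.0902  0.193 ] tilt [ 0.063 -0.002 -0.998] yaw -0.008 0.0512 [ 0.   0.4 -0.6]
jar [ 0.4405 -0.2595] [ -0.7   0.8 -11.3  12.3] 0.95
jar [ 0.4546 -0.0874] [-0.3  0.4  0.2 -0.1] 0.88
jar [ 0.438  -0.1959] [-0.3  0.3 -0.9  0.9] 0.56
```

Emit:
play_rows:
  series:
    - {"dx": 2, "dy": 1, "dz": -6, "turn": 0, "fingers": -0.2}
    - {"dx": 2, "dy": 1, "dz": -12, "turn": 0, "fingers": -0.2}
    - {"dx": 1, "dy": 1, "dz": -14, "turn": 0, "fingers": -0.2}
    - {"dx": 0, "dy": 0, "dz": -14, "turn": 0, "fingers": -0.2}
    - {"dx": 0, "dy": 0, "dz": -14, "turn": 0, "fingers": -0.2}
    - {"dx": 0, "dy": 0, "dz": -14, "turn": 0, "fingers": -0.2}
    - {"dx": 0, "dy": 0, "dz": -8, "turn": 0, "fingers": -0.2}
    - {"dx": 0, "dy": 0, "dz": -4, "turn": 0, "fingers": -0.2}
    - {"dx": 0, "dy": 0, "dz": 0, "turn": 0, "fingers": -0.2}

```text
clock: 21.15
position: [0.4595, -0.078, 0.1012]
ee_rot: [-0.0, 0.999, 0.004, 0.033]
contact_force: [-0.3, -0.9, -0.1]
width: 0.0511
```

Run:
```python
from jars import *
jl()
```

```text
21.15 [ 0.4595 -0.078   0.1012] tilt [ 0.066  0.001 -0.998] yaw 0.008 0.0511 [-0.3 -0.9 -0.1]
jar [ 0.4397 -0.1716] [ -4.9   4.8 -29.5  34.2] 0.96
jar [ 0.4541 -0.0879] [-0.3  0.3 -0.8  0.7] 0.73
```

Emit:
play_rows:
  series:
    - {"dx": -2, "dy": -4, "dz": -3, "turn": 0, "fingers": -0.2}
    - {"dx": -2, "dy": -3, "dz": -6, "turn": 0, "fingers": -0.2}
    - {"dx": -1, "dy": -3, "dz": -7, "turn": 0, "fingers": -0.2}
    - {"dx": 0, "dy": 0, "dz": -7, "turn": 0, "fingers": -0.2}
    - {"dx": 0, "dy": 0, "dz": -6, "turn": 0, "fingers": -0.2}
    - {"dx": 0, "dy": 0, "dz": -3, "turn": 0, "fingers": -0.2}
    - {"dx": 0, "dy": 0, "dz": 0, "turn": 0, "fingers": -0.2}

```text
clock: 21.83
position: [0.4565, -0.0909, 0.0696]
ee_rot: [0.001, 0.999, 0.003, 0.037]
contact_force: [0.3, -0.4, -0.3]
width: 0.051
```

Emit:
play_rows:
  series:
    - {"dx": 0, "dy": 0, "dz": 0, "turn": 0, "fingers": 1}
    - {"dx": 0, "dy": 0, "dz": 0, "turn": 0, "fingers": 1}
    - {"dx": 0, "dy": 0, "dz": 0, "turn": 0, "fingers": 1}
    - {"dx": 0, "dy": 0, "dz": 0, "turn": 0, "fingers": 1}
    - {"dx": 0, "dy": 0, "dz": 0, "turn": 0, "fingers": 1}
    - {"dx": 0, "dy": 0, "dz": 0, "turn": 0, "fingers": 1}
    - {"dx": 0, "dy": 0, "dz": 0, "turn": 0, "fingers": 1}

```text
clock: 22.42
position: [0.4562, -0.0905, 0.0692]
ee_rot: [0.001, 0.999, 0.003, 0.036]
contact_force: [-0.1, -0.3, -1.2]
width: 0.0202
```

Emit:
play_rows:
  series:
    - {"dx": 0, "dy": 0, "dz": 6, "turn": 0, "fingers": 1}
    - {"dx": 0, "dy": 0, "dz": 14, "turn": 0, "fingers": 1}
    - {"dx": 0, "dy": 0, "dz": 18, "turn": 0, "fingers": 1}
    - {"dx": 0, "dy": 0, "dz": 18, "turn": 0, "fingers": 1}
    - {"dx": 0, "dy": 0, "dz": 18, "turn": 0, "fingers": 1}
    - {"dx": 0, "dy": 4, "dz": 14, "turn": 0, "fingers": 1}
    - {"dx": 3, "dy": 10, "dz": 8, "turn": 0, "fingers": 1}
    - {"dx": 6, "dy": 16, "dz": 4, "turn": 0, "fingers": 1}

```text
clock: 23.08
position: [0.4625, -0.061, 0.1751]
ee_rot: [0.001, 0.999, 0.002, 0.034]
contact_force: [-0.3, -0.2, -1.6]
width: 0.02
```

Emit:
play_rows:
  series:
    - {"dx": 9, "dy": 20, "dz": 0, "turn": 0, "fingers": 1}
    - {"dx": 12, "dy": 25, "dz": 0, "turn": 0, "fingers": 1}
    - {"dx": 12, "dy": 26, "dz": 0, "turn": 0, "fingers": 1}
    - {"dx": 12, "dy": 26, "dz": 0, "turn": 0, "fingers": 1}
    - {"dx": 12, "dy": 26, "dz": 0, "turn": 0, "fingers": 1}
    - {"dx": 12, "dy": 26, "dz": 0, "turn": 0, "fingers": 1}
    - {"dx": 12, "dy": 26, "dz": 0, "turn": 0, "fingers": 1}
    - {"dx": 12, "dy": 26, "dz": 0, "turn": 0, "fingers": 1}
    - {"dx": 12, "dy": 26, "dz": 0, "turn": 0, "fingers": 1}
    - {"dx": 12, "dy": 26, "dz": 0, "turn": 0, "fingers": 1}
    - {"dx": 12, "dy": 24, "dz": 0, "turn": 0, "fingers": 1}
    - {"dx": 12, "dy": 20, "dz": 0, "turn": 0, "fingers": 1}
    - {"dx": 10, "dy": 14, "dz": 0, "turn": 0, "fingers": 1}
    - {"dx": 8, "dy": 8, "dz": 0, "turn": 0, "fingers": 1}
    - {"dx": 5, "dy": 4, "dz": 0, "turn": 0, "fingers": 1}
    - {"dx": 0, "dy": 0, "dz": 0, "turn": 0, "fingers": 1}
    - {"dx": 0, "dy": 0, "dz": 0, "turn": 0, "fingers": 1}

```text
clock: 24.5
position: [0.6315, 0.2829, 0.1837]
ee_rot: [0.001, 0.999, 0.003, 0.039]
contact_force: [-0.4, -0.1, -2.2]
width: 0.0201
```

Run:
```python
from jars import *
s,im=look(dict(jar0=.1),pic="w5.png")
```

```text
24.5 [0.6315 0.2829 0.1837] tilt [ 0.078 -0.002 -0.997] yaw 0.005 0.0201 [-0.4 -0.1 -2.2]
jar0 0.76 [247. 195.] 5114 bbox 205 284 155 235 [0.5952 0.3227 0.1   ]
jar0 0.61 [316. 278.] 9384 bbox 262 370 219 349 [0.6359 0.2694 0.1   ]
```

Emit:
play_rows:
  series:
    - {"dx": -1, "dy": -5, "dz": -5, "turn": 0, "fingers": 1}
    - {"dx": -1, "dy": -5, "dz": -10, "turn": 0, "fingers": 1}
    - {"dx": 0, "dy": -3, "dz": -11, "turn": 0, "fingers": 1}
    - {"dx": 0, "dy": 0, "dz": -11, "turn": 0, "fingers": 1}
    - {"dx": 0, "dy": 0, "dz": -11, "turn": 0, "fingers": 1}
    - {"dx": 0, "dy": 0, "dz": -8, "turn": 0, "fingers": 1}
    - {"dx": 0, "dy": 0, "dz": -5, "turn": 0, "fingers": 1}
    - {"dx": 0, "dy": 0, "dz": -2, "turn": 0, "fingers": 1}
    - {"dx": 0, "dy": 0, "dz": 0, "turn": 0, "fingers": 1}

```text
clock: 25.35
position: [0.6257, 0.2624, 0.1171]
ee_rot: [0.003, 0.999, -0.0, 0.038]
contact_force: [0.4, 0.2, -0.9]
width: 0.0206
```

Emit:
play_rows:
  series:
    - {"dx": 1, "dy": 0, "dz": -3, "turn": 0, "fingers": 1}
    - {"dx": 1, "dy": 0, "dz": -3, "turn": 0, "fingers": 1}
    - {"dx": 0, "dy": 0, "dz": -3, "turn": 0, "fingers": 1}
    - {"dx": 0, "dy": 0, "dz": -2, "turn": 0, "fingers": 1}
    - {"dx": 0, "dy": 0, "dz": -2, "turn": 0, "fingers": 1}
    - {"dx": 0, "dy": 0, "dz": 0, "turn": 0, "fingers": 1}

```text
clock: 25.85
position: [0.6294, 0.2636, 0.1043]
ee_rot: [0.002, 0.999, 0.0, 0.04]
contact_force: [0.3, 0.3, -1.3]
width: 0.0204
```

Emit:
play_rows:
  series:
    - {"dx": 0, "dy": 0, "dz": 0, "turn": 0, "fingers": -0.2}
    - {"dx": 0, "dy": 0, "dz": 0, "turn": 0, "fingers": -0.2}
    - {"dx": 0, "dy": 0, "dz": 0, "turn": 0, "fingers": -0.2}
    - {"dx": 0, "dy": 0, "dz": 0, "turn": 0, "fingers": -0.2}
    - {"dx": 0, "dy": 0, "dz": 8, "turn": 0, "fingers": -0.2}
    - {"dx": 0, "dy": 0, "dz": 16, "turn": 0, "fingers": -0.2}
    - {"dx": 0, "dy": 0, "dz": 22, "turn": 0, "fingers": -0.2}
    - {"dx": 0, "dy": 0, "dz": 16, "turn": 0, "fingers": -0.2}
    - {"dx": 0, "dy": 0, "dz": 8, "turn": 0, "fingers": -0.2}
    - {"dx": 0, "dy": 0, "dz": 0, "turn": 0, "fingers": -0.2}

```text
clock: 26.68
position: [0.6303, 0.2639, 0.1814]
ee_rot: [0.001, 0.999, 0.0, 0.042]
contact_force: [0.2, 0.0, 0.5]
width: 0.0511
```

Run:
```python
from jars import *
jl(.035)
```

```text
26.6833 [0.6303 0.2639 0.1814] tilt [ 0.084 -0.003 -0.997] yaw 0.001 0.0511 [0.2 0.  0.5]
jar [0.6294 0.2663] [-0.9  1.  -0.7  0.7] 0.65
jar [0.5907 0.3172] [-0.2  0.2 -0.5  0.5] 0.64
```

Two jars stand in the well at (0.629,0.266) and (0.591,0.317), both fitting cleanly. The tool tilt grows with each move, now 0.084. A turn about world z carries the tilt vector with it, so I'll turn about 130° on the way back so that the drift unwinds it.

Emit:
play_rows:
  series:
    - {"dx": -4, "dy": -10, "dz": 0, "turn": 0.06, "fingers": -0.2}
    - {"dx": -8, "dy": -18, "dz": 0, "turn": 0.12, "fingers": -0.2}
    - {"dx": -10, "dy": -25, "dz": 0, "turn": 0.12, "fingers": -0.2}
    - {"dx": -12, "dy": -28, "dz": 0, "turn": 0.12, "fingers": -0.2}
    - {"dx": -12, "dy": -28, "dz": 0, "turn": 0.12, "fingers": -0.2}
    - {"dx": -12, "dy": -28, "dz": 0, "turn": 0.12, "fingers": -0.2}
    - {"dx": -12, "dy": -28, "dz": 0, "turn": 0.12, "fingers": -0.2}
    - {"dx": -12, "dy": -28, "dz": 0, "turn": 0.12, "fingers": -0.2}
    - {"dx": -12, "dy": -28, "dz": 0, "turn": 0.12, "fingers": -0.2}
    - {"dx": -12, "dy": -28, "dz": 0, "turn": 0.12, "fingers": -0.2}
    - {"dx": -12, "dy": -28, "dz": 0, "turn": 0.12, "fingers": -0.2}
    - {"dx": -12, "dy": -28, "dz": 0, "turn": 0.12, "fingers": -0.2}
    - {"dx": -12, "dy": -28, "dz": 0, "turn": 0.12, "fingers": -0.2}
    - {"dx": -12, "dy": -28, "dz": 0, "turn": 0.12, "fingers": -0.2}
    - {"dx": -12, "dy": -28, "dz": 0, "turn": 0.12, "fingers": -0.2}
    - {"dx": -10, "dy": -24, "dz": 0, "turn": 0.12, "fingers": -0.2}
    - {"dx": -8, "dy": -16, "dz": 0, "turn": 0.12, "fingers": -0.2}
    - {"dx": -5, "dy": -10, "dz": 0, "turn": 0.12, "fingers": -0.2}
    - {"dx": -3, "dy": -5, "dz": 0, "turn": 0.12, "fingers": -0.2}
    - {"dx": 0, "dy": 0, "dz": 0, "turn": 0.04, "fingers": -0.2}

```text
clock: 28.45
position: [0.4283, -0.1607, 0.1524]
ee_rot: [-0.041, 0.423, 0.905, -0.029]
contact_force: [-0.4, 0.8, 1.0]
width: 0.0512
```

Run:
```python
from jars import *
jl(); print(get_state()["qpos"])
```

```text
28.45 [ 0.4283 -0.1607  0.1524] tilt [-0.099 -0.017 -0.995] yaw 2.266 0.0512 [-0.4  0.8  1. ]
jar [ 0.4414 -0.2705] [ 0.  -0.  -0.3  0.3] 0.9
jar [ 0.4429 -0.2179] [-0.3  0.4 -0.6  0.5] 0.82
jar [ 0.4448 -0.356 ] [-0.5  0.4 -0.6  0.7] 0.61
[-0.46444447  0.21935172  1.82881093 -0.06460693  1.17486751 -2.70387458]
```

Emit:
play_rows:
  series:
    - {"dx": 0, "dy": -3, "dz": 3, "turn": -0.06, "fingers": -0.2}
    - {"dx": 0, "dy": -3, "dz": 3, "turn": -0.1, "fingers": -0.2}
    - {"dx": 0, "dy": -3, "dz": 3, "turn": -0.1, "fingers": -0.2}
    - {"dx": 0, "dy": -3, "dz": 0, "turn": -0.1, "fingers": -0.2}
    - {"dx": 0, "dy": 0, "dz": 0, "turn": -0.06, "fingers": -0.2}
    - {"dx": 0, "dy": 0, "dz": 0, "turn": 0, "fingers": -0.2}

```text
clock: 29.05
position: [0.4261, -0.1714, 0.1595]
ee_rot: [-0.049, 0.61, 0.791, -0.019]
contact_force: [-1.0, 0.6, -0.1]
width: 0.0515
```

Run:
```python
from jars import *
jl(); print(get_state()["qpos"])
```

```text
29.05 [ 0.4261 -0.1714  0.1595] tilt [-0.101  0.031 -0.994] yaw 1.828 0.0515 [-1.   0.6 -0.1]
jar [ 0.4422 -0.2715] [ 0.6 -0.7 -0.4  0.3] 0.94
jar [0.6209 0.374 ] [-6.3  7.3  1.5 -0.4] 0.7
jar [ 0.4446 -0.356 ] [-1.2  1.2 -0.1  0.2] 0.69
jar [0.6786 0.4039] [-11.3  16.9 -13.6  19.3] 0.69
jar [ 0.4439 -0.218 ] [-0.5  0.6 -0.6  0.6] 0.62
[-0.51552705  0.22427472  1.80276883 -0.02499921  1.21790182 -2.33709132]
```

Emit:
play_rows:
  series:
    - {"dx": 2, "dy": -5, "dz": -5, "turn": 0, "fingers": 0.1}
    - {"dx": 3, "dy": -8, "dz": -9, "turn": 0, "fingers": 0.1}
    - {"dx": 4, "dy": -10, "dz": -10, "turn": 0, "fingers": 0.1}
    - {"dx": 4, "dy": -10, "dz": -10, "turn": 0, "fingers": 0.1}
    - {"dx": 3, "dy": -8, "dz": -10, "turn": 0, "fingers": 0.1}
    - {"dx": 1, "dy": -4, "dz": -6, "turn": 0, "fingers": 0.1}
    - {"dx": 0, "dy": 0, "dz": -3, "turn": 0, "fingers": 0.1}
    - {"dx": 0, "dy": 0, "dz": 0, "turn": 0, "fingers": 0.1}

```text
clock: 29.82
position: [0.4442, -0.2214, 0.0984]
ee_rot: [-0.051, 0.607, 0.793, -0.019]
contact_force: [-0.0, -0.4, 0.3]
width: 0.0385
```

Run:
```python
from jars import *
jl(pmin=.25)
```

```text
29.8167 [ 0.4442 -0.2214  0.0984] tilt [-0.104  0.031 -0.994] yaw 1.836 0.0385 [-0.  -0.4  0.3]
jar [ 0.4434 -0.2182] [-0.7  0.7 -0.9  0.9] 0.97
jar [ 0.4443 -0.356 ] [-1.3  1.2 -0.7  0.7] 0.76
jar [ 0.4419 -0.27  ] [-0.8  0.9 -0.7  0.7] 0.76
```

Emit:
play_rows:
  series:
    - {"dx": 0, "dy": 1, "dz": -5, "turn": 0, "fingers": 0.1}
    - {"dx": 0, "dy": 1, "dz": -7, "turn": 0, "fingers": 0.1}
    - {"dx": 0, "dy": 1, "dz": -7, "turn": 0, "fingers": 0.1}
    - {"dx": 0, "dy": 0, "dz": -7, "turn": 0, "fingers": 0.1}
    - {"dx": 0, "dy": 0, "dz": -4, "turn": 0, "fingers": 0.1}
    - {"dx": 0, "dy": 0, "dz": 0, "turn": 0, "fingers": 0.1}

```text
clock: 30.42
position: [0.4446, -0.2166, 0.0681]
ee_rot: [-0.049, 0.606, 0.794, -0.019]
contact_force: [0.6, 0.5, 0.4]
width: 0.0384
```

Emit:
play_rows:
  series:
    - {"dx": 0, "dy": 0, "dz": 0, "turn": 0, "fingers": 1}
    - {"dx": 0, "dy": 0, "dz": 0, "turn": 0, "fingers": 1}
    - {"dx": 0, "dy": 0, "dz": 0, "turn": 0, "fingers": 1}
    - {"dx": 0, "dy": 0, "dz": 0, "turn": 0, "fingers": 1}
    - {"dx": 0, "dy": 0, "dz": 0, "turn": 0, "fingers": 1}
    - {"dx": 0, "dy": 0, "dz": 0, "turn": 0, "fingers": 1}

```text
clock: 30.92
position: [0.4444, -0.2162, 0.0674]
ee_rot: [-0.049, 0.606, 0.794, -0.019]
contact_force: [0.0, -0.4, -2.4]
width: 0.0202
```

Emit:
play_rows:
  series:
    - {"dx": 0, "dy": 0, "dz": 6, "turn": 0, "fingers": 1}
    - {"dx": 0, "dy": 0, "dz": 14, "turn": 0, "fingers": 1}
    - {"dx": 0, "dy": 0, "dz": 18, "turn": 0, "fingers": 1}
    - {"dx": 0, "dy": 0, "dz": 18, "turn": 0, "fingers": 1}
    - {"dx": 0, "dy": 0, "dz": 18, "turn": 0, "fingers": 1}
    - {"dx": 0, "dy": 6, "dz": 14, "turn": 0, "fingers": 1}
    - {"dx": 2, "dy": 14, "dz": 8, "turn": 0, "fingers": 1}
    - {"dx": 4, "dy": 20, "dz": 4, "turn": 0, "fingers": 1}

```text
clock: 31.58
position: [0.4484, -0.1766, 0.1727]
ee_rot: [-0.051, 0.608, 0.792, -0.019]
contact_force: [-0.2, -0.8, -2.3]
width: 0.0203
```

Emit:
play_rows:
  series:
    - {"dx": 8, "dy": 28, "dz": 0, "turn": 0, "fingers": 1}
    - {"dx": 10, "dy": 34, "dz": 0, "turn": 0, "fingers": 1}
    - {"dx": 12, "dy": 36, "dz": 0, "turn": 0, "fingers": 1}
    - {"dx": 12, "dy": 36, "dz": 0, "turn": 0, "fingers": 1}
    - {"dx": 12, "dy": 36, "dz": 0, "turn": 0, "fingers": 1}
    - {"dx": 13, "dy": 36, "dz": 0, "turn": 0, "fingers": 1}
    - {"dx": 13, "dy": 36, "dz": 0, "turn": 0, "fingers": 1}
    - {"dx": 13, "dy": 36, "dz": 0, "turn": 0, "fingers": 1}
    - {"dx": 13, "dy": 34, "dz": 0, "turn": 0, "fingers": 1}
    - {"dx": 12, "dy": 28, "dz": 0, "turn": 0, "fingers": 1}
    - {"dx": 10, "dy": 22, "dz": 0, "turn": 0, "fingers": 1}
    - {"dx": 8, "dy": 15, "dz": 0, "turn": 0, "fingers": 1}
    - {"dx": 5, "dy": 8, "dz": 0, "turn": 0, "fingers": 1}
    - {"dx": 2, "dy": 3, "dz": 0, "turn": 0, "fingers": 1}
    - {"dx": 0, "dy": 0, "dz": 0, "turn": 0, "fingers": 1}
    - {"dx": 0, "dy": 0, "dz": 0, "turn": 0, "fingers": 1}

```text
clock: 32.92
position: [0.5859, 0.2466, 0.1744]
ee_rot: [-0.053, 0.605, 0.794, -0.02]
contact_force: [-0.6, -0.9, -2.9]
width: 0.0203
```

Run:
```python
from jars import *
jl(.035); print(get_state()["qpos"])
```

```text
32.9167 [0.5859 0.2466 0.1744] tilt [-0.108  0.032 -0.994] yaw 1.839 0.0203 [-0.6 -0.9 -2.9]
jar [0.6082 0.2568] [ 16.3 -16.9  16.5 -17.2] 0.93
jar [0.6586 0.2732] [-11.1  12.1 -37.3  37.2] 0.91
jar [0.5905 0.3195] [-2.3  2.3 -0.4  0.6] 0.63
[ 0.2551988   0.45400289  1.40316548  0.05977463  1.38114266 -1.59689979]
```

Emit:
play_rows:
  series:
    - {"dx": 2, "dy": -7, "dz": -5, "turn": 0, "fingers": 1}
    - {"dx": 2, "dy": -7, "dz": -9, "turn": 0, "fingers": 1}
    - {"dx": 2, "dy": -6, "dz": -10, "turn": 0, "fingers": 1}
    - {"dx": 0, "dy": -2, "dz": -10, "turn": 0, "fingers": 1}
    - {"dx": 0, "dy": 0, "dz": -10, "turn": 0, "fingers": 1}
    - {"dx": 0, "dy": 0, "dz": -8, "turn": 0, "fingers": 1}
    - {"dx": 0, "dy": 0, "dz": -5, "turn": 0, "fingers": 1}
    - {"dx": 0, "dy": 0, "dz": -2, "turn": 0, "fingers": 1}
    - {"dx": 0, "dy": 0, "dz": 0, "turn": 0, "fingers": 1}

```text
clock: 33.77
position: [0.5906, 0.2155, 0.1082]
ee_rot: [-0.054, 0.608, 0.791, -0.022]
contact_force: [0.3, -0.3, -2.7]
width: 0.0202
```

Emit:
play_rows:
  series:
    - {"dx": 0, "dy": 2, "dz": -1, "turn": 0, "fingers": 1}
    - {"dx": 0, "dy": 2, "dz": -2, "turn": 0, "fingers": 1}
    - {"dx": 0, "dy": 0, "dz": -2, "turn": 0, "fingers": 1}
    - {"dx": 0, "dy": 0, "dz": -2, "turn": 0, "fingers": 1}
    - {"dx": 0, "dy": 0, "dz": 0, "turn": 0, "fingers": 1}
    - {"dx": 0, "dy": 0, "dz": 0, "turn": 0, "fingers": 0.1}
    - {"dx": 0, "dy": 0, "dz": 0, "turn": 0, "fingers": 0.1}
    - {"dx": 0, "dy": 0, "dz": 0, "turn": 0, "fingers": 0.1}
    - {"dx": 0, "dy": 0, "dz": 0, "turn": 0, "fingers": 0.1}
    - {"dx": 0, "dy": 0, "dz": 8, "turn": 0, "fingers": 0.1}
    - {"dx": 0, "dy": 0, "dz": 16, "turn": 0, "fingers": 0.1}
    - {"dx": 0, "dy": 0, "dz": 20, "turn": 0, "fingers": 0.1}
    - {"dx": 0, "dy": 0, "dz": 16, "turn": 0, "fingers": 0.1}
    - {"dx": 0, "dy": 0, "dz": 8, "turn": 0, "fingers": 0.1}
    - {"dx": 0, "dy": 0, "dz": 0, "turn": 0, "fingers": 0.1}

```text
clock: 35.02
position: [0.5921, 0.2219, 0.1772]
ee_rot: [-0.052, 0.608, 0.792, -0.019]
contact_force: [0.7, 0.3, 0.4]
width: 0.0388
```

Run:
```python
from jars import *
jl(.035)
```

```text
35.0167 [0.5921 0.2219 0.1772] tilt [-0.106  0.033 -0.994] yaw 1.833 0.0388 [0.7 0.3 0.4]
jar [0.5909 0.3192] [-0.3  0.3 -0.6  0.6] 0.92
jar [0.6306 0.262 ] [-7.9  7.2 -1.4  1.8] 0.85
jar [0.5895 0.2209] [-1.2  1.2 -1.2  1.1] 0.78
```

Emit:
play_rows:
  series:
    - {"dx": -4, "dy": -10, "dz": 0, "turn": 0, "fingers": 0.1}
    - {"dx": -6, "dy": -20, "dz": 0, "turn": 0, "fingers": 0.1}
    - {"dx": -9, "dy": -28, "dz": 0, "turn": 0, "fingers": 0.1}
    - {"dx": -9, "dy": -30, "dz": 0, "turn": 0, "fingers": 0.1}
    - {"dx": -9, "dy": -30, "dz": 0, "turn": 0, "fingers": 0.1}
    - {"dx": -9, "dy": -30, "dz": 0, "turn": 0, "fingers": 0.1}
    - {"dx": -9, "dy": -30, "dz": 0, "turn": 0, "fingers": 0.1}
    - {"dx": -9, "dy": -30, "dz": 0, "turn": 0, "fingers": 0.1}
    - {"dx": -9, "dy": -30, "dz": 0, "turn": 0, "fingers": 0.1}
    - {"dx": -9, "dy": -30, "dz": 0, "turn": 0, "fingers": 0.1}
    - {"dx": -9, "dy": -30, "dz": 0, "turn": 0, "fingers": 0.1}
    - {"dx": -9, "dy": -30, "dz": 0, "turn": 0, "fingers": 0.1}
    - {"dx": -9, "dy": -30, "dz": 0, "turn": 0, "fingers": 0.1}
    - {"dx": -9, "dy": -30, "dz": 0, "turn": 0, "fingers": 0.1}
    - {"dx": -9, "dy": -30, "dz": 0, "turn": 0, "fingers": 0.1}
    - {"dx": -8, "dy": -28, "dz": 0, "turn": 0, "fingers": 0.1}
    - {"dx": -7, "dy": -20, "dz": 0, "turn": 0, "fingers": 0.1}
    - {"dx": -4, "dy": -12, "dz": 0, "turn": 0, "fingers": 0.1}
    - {"dx": 0, "dy": -5, "dz": 0, "turn": 0, "fingers": 0.1}
    - {"dx": 0, "dy": 0, "dz": 0, "turn": 0, "fingers": 0.1}

```text
clock: 36.78
position: [0.4094, -0.2857, 0.1531]
ee_rot: [-0.073, 0.606, 0.792, -0.031]
contact_force: [0.2, 0.2, 0.4]
width: 0.0384
```

Run:
```python
from jars import *
jl(); print(get_state()["qpos"])
```

```text
36.7833 [ 0.4094 -0.2857  0.1531] tilt [-0.153  0.04  -0.987] yaw 1.835 0.0384 [0.2 0.2 0.4]
jar [ 0.4421 -0.2706] [ 0.1 -0.1 -0.4  0.4] 0.89
jar [0.6159 0.2812] [-7.2 10.2 -4.8  7.3] 0.81
jar [ 0.4446 -0.3556] [-0.3  0.3 -0.5  0.5] 0.77
[-0.69755099  0.31017138  1.70110734 -0.07092609  1.27540852 -2.50843519]
```

Tilt is now 0.153. It grew on fast −y transits and descents and shrank on lifts. I'll test a fast lift and a slow descent here.

Emit:
play_rows:
  series:
    - {"dx": 4, "dy": 2, "dz": 15, "turn": 0, "fingers": 0.1}
    - {"dx": 4, "dy": 2, "dz": 30, "turn": 0, "fingers": 0.1}
    - {"dx": 4, "dy": 2, "dz": 38, "turn": 0, "fingers": 0.1}
    - {"dx": 4, "dy": 2, "dz": 38, "turn": 0, "fingers": 0.1}
    - {"dx": 4, "dy": 2, "dz": 38, "turn": 0, "fingers": 0.1}
    - {"dx": 4, "dy": 2, "dz": 20, "turn": 0, "fingers": 0.1}
    - {"dx": 4, "dy": 2, "dz": 0, "turn": 0, "fingers": 0.1}
    - {"dx": 0, "dy": 0, "dz": 0, "turn": 0, "fingers": 0.1}

```text
clock: 37.55
position: [0.4371, -0.2554, 0.337]
ee_rot: [-0.08, 0.6, 0.796, -0.028]
contact_force: [0.4, 0.2, -0.1]
width: 0.0383
```

Run:
```python
from jars import *
look({}); print(get_state()["qpos"])
```

```text
37.55 [ 0.4371 -0.2554  0.337 ] tilt [-0.161  0.051 -0.986] yaw 1.85 0.0383 [ 0.4  0.2 -0.1]
[-0.62903033  0.22372809  1.35929085 -0.05447118  1.71971107 -2.48274186]
```

Emit:
play_rows:
  series:
    - {"dx": 0, "dy": 0, "dz": -8, "turn": 0, "fingers": 0.1}
    - {"dx": 0, "dy": 0, "dz": -8, "turn": 0, "fingers": 0.1}
    - {"dx": 0, "dy": 0, "dz": -8, "turn": 0, "fingers": 0.1}
    - {"dx": 0, "dy": 0, "dz": -8, "turn": 0, "fingers": 0.1}
    - {"dx": 0, "dy": 0, "dz": -8, "turn": 0, "fingers": 0.1}
    - {"dx": 0, "dy": 0, "dz": -8, "turn": 0, "fingers": 0.1}
    - {"dx": 0, "dy": 0, "dz": -8, "turn": 0, "fingers": 0.1}
    - {"dx": 0, "dy": 0, "dz": -8, "turn": 0, "fingers": 0.1}
    - {"dx": 0, "dy": 0, "dz": -8, "turn": 0, "fingers": 0.1}
    - {"dx": 0, "dy": 0, "dz": -8, "turn": 0, "fingers": 0.1}
    - {"dx": 0, "dy": 0, "dz": 0, "turn": 0, "fingers": 0.1}

```text
clock: 38.52
position: [0.4319, -0.252, 0.2387]
ee_rot: [-0.09, 0.599, 0.795, -0.029]
contact_force: [-1.0, 0.0, -0.3]
width: 0.0386
```

Run:
```python
from jars import *
look({}); print(get_state()["qpos"])
```

```text
38.5167 [ 0.4319 -0.252   0.2387] tilt [-0.177  0.062 -0.982] yaw 1.851 0.0386 [-1.   0.  -0.3]
[-0.62890212  0.26666583  1.54102341 -0.0542173   1.51441476 -2.47185374]
```

Emit:
play_rows:
  series:
    - {"dx": 10, "dy": 0, "dz": 4, "turn": 0, "fingers": 0.1}
    - {"dx": 20, "dy": 0, "dz": 4, "turn": 0, "fingers": 0.1}
    - {"dx": 28, "dy": -2, "dz": 4, "turn": 0, "fingers": 0.1}
    - {"dx": 28, "dy": -3, "dz": 4, "turn": 0, "fingers": 0.1}
    - {"dx": 28, "dy": -4, "dz": 4, "turn": 0, "fingers": 0.1}
    - {"dx": 28, "dy": -4, "dz": 4, "turn": 0, "fingers": 0.1}
    - {"dx": 28, "dy": -4, "dz": 4, "turn": 0, "fingers": 0.1}
    - {"dx": 28, "dy": -4, "dz": 4, "turn": 0, "fingers": 0.1}
    - {"dx": 28, "dy": -4, "dz": 4, "turn": 0, "fingers": 0.1}
    - {"dx": 28, "dy": -4, "dz": 4, "turn": 0, "fingers": 0.1}
    - {"dx": 28, "dy": -4, "dz": 4, "turn": 0, "fingers": 0.1}
    - {"dx": 28, "dy": -4, "dz": 4, "turn": 0, "fingers": 0.1}
    - {"dx": 20, "dy": -4, "dz": 4, "turn": 0, "fingers": 0.1}
    - {"dx": 12, "dy": 0, "dz": 0, "turn": 0, "fingers": 0.1}
    - {"dx": 0, "dy": 0, "dz": 0, "turn": 0, "fingers": 0.1}

```text
clock: 39.82
position: [0.7947, -0.2878, 0.2951]
ee_rot: [-0.086, 0.598, 0.796, -0.027]
contact_force: [-2.4, 0.8, -2.9]
width: 0.0385
```

```bash
cat > st.py <<'E'
from jars import *
look({}); q=get_state()["qpos"]; print(q.round(3))
E
python3 st.py
```

```text
39.8167 [ 0.7947 -0.2878  0.2951] tilt [-0.169  0.059 -0.984] yaw 1.853 0.0385 [-2.4  0.8 -2.9]
[-0.424  0.911  0.224 -0.019  2.18  -2.286]
```

Emit:
play_rows:
  series:
    - {"dx": 14, "dy": -5, "dz": 0, "turn": 0, "fingers": 0.1}
    - {"dx": 14, "dy": -5, "dz": 0, "turn": 0, "fingers": 0.1}
    - {"dx": 14, "dy": -5, "dz": 0, "turn": 0, "fingers": 0.1}
    - {"dx": 0, "dy": 0, "dz": 0, "turn": 0, "fingers": 0.1}

```text
clock: 40.2
position: [0.813, -0.2949, 0.2862]
ee_rot: [-0.065, 0.599, 0.797, -0.022]
contact_force: [0.3, 0.5, -0.1]
width: 0.0383
```

```bash
python3 st.py
```

```text
40.2 [ 0.813  -0.2949  0.2862] tilt [-0.129  0.043 -0.991] yaw 1.852 0.0383 [ 0.3  0.5 -0.1]
[-0.423  0.922  0.22  -0.017  2.136 -2.283]
```

The push against the reach limit works: tilt fell from 0.178 to 0.136. I'll continue.

Emit:
play_rows:
  series:
    - {"dx": 14, "dy": -5, "dz": 0, "turn": 0, "fingers": 0.1}
    - {"dx": 14, "dy": -5, "dz": 0, "turn": 0, "fingers": 0.1}
    - {"dx": 14, "dy": -5, "dz": 0, "turn": 0, "fingers": 0.1}
    - {"dx": 14, "dy": -5, "dz": 0, "turn": 0, "fingers": 0.1}
    - {"dx": 14, "dy": -5, "dz": 0, "turn": 0, "fingers": 0.1}
    - {"dx": 14, "dy": -5, "dz": 0, "turn": 0, "fingers": 0.1}
    - {"dx": 0, "dy": 0, "dz": 0, "turn": 0, "fingers": 0.1}

```text
clock: 40.83
position: [0.847, -0.3081, 0.261]
ee_rot: [-0.031, 0.601, 0.798, -0.012]
contact_force: [-0.9, 0.1, -1.3]
width: 0.0382
```

```bash
python3 st.py
```

```text
40.8333 [ 0.847  -0.3081  0.261 ] tilt [-0.065  0.018 -0.998] yaw 1.851 0.0382 [-0.9  0.1 -1.3]
[-0.422  0.947  0.221 -0.011  2.041 -2.278]
```

Emit:
play_rows:
  series:
    - {"dx": 14, "dy": -5, "dz": 0, "turn": 0, "fingers": 0.1}
    - {"dx": 14, "dy": -5, "dz": 0, "turn": 0, "fingers": 0.1}
    - {"dx": 14, "dy": -5, "dz": 0, "turn": 0, "fingers": 0.1}
    - {"dx": 14, "dy": -5, "dz": 0, "turn": 0, "fingers": 0.1}
    - {"dx": 14, "dy": -5, "dz": 0, "turn": 0, "fingers": 0.1}
    - {"dx": 14, "dy": -5, "dz": 0, "turn": 0, "fingers": 0.1}
    - {"dx": 0, "dy": 0, "dz": 0, "turn": 0, "fingers": 0.1}

```text
clock: 41.47
position: [0.8814, -0.3201, 0.2315]
ee_rot: [-0.001, 0.601, 0.799, -0.003]
contact_force: [0.0, -0.8, 0.3]
width: 0.0383
```

```bash
python3 st.py
```

```text
41.4667 [ 0.8814 -0.3201  0.2315] tilt [-0.006 -0.004 -1.   ] yaw 1.851 0.0383 [ 0.  -0.8  0.3]
[-0.42   0.978  0.222 -0.006  1.946 -2.274]
```

Emit:
play_rows:
  series:
    - {"dx": -8, "dy": 1, "dz": 0, "turn": 0, "fingers": 0.1}
    - {"dx": -16, "dy": 1, "dz": 0, "turn": 0, "fingers": 0.1}
    - {"dx": -24, "dy": 2, "dz": 0, "turn": 0, "fingers": 0.1}
    - {"dx": -24, "dy": 2, "dz": 0, "turn": 0, "fingers": 0.1}
    - {"dx": -24, "dy": 2, "dz": 0, "turn": 0, "fingers": 0.1}
    - {"dx": -24, "dy": 2, "dz": 0, "turn": -0.03, "fingers": 0.1}
    - {"dx": -24, "dy": 2, "dz": 0, "turn": -0.03, "fingers": 0.1}
    - {"dx": -24, "dy": 3, "dz": 0, "turn": -0.03, "fingers": 0.1}
    - {"dx": -24, "dy": 3, "dz": 0, "turn": -0.03, "fingers": 0.1}
    - {"dx": -24, "dy": 3, "dz": 0, "turn": -0.03, "fingers": 0.1}
    - {"dx": -24, "dy": 3, "dz": 0, "turn": -0.03, "fingers": 0.1}
    - {"dx": -24, "dy": 3, "dz": 0, "turn": -0.03, "fingers": 0.1}
    - {"dx": -24, "dy": 3, "dz": 0, "turn": -0.03, "fingers": 0.1}
    - {"dx": -24, "dy": 3, "dz": 0, "turn": -0.03, "fingers": 0.1}
    - {"dx": -24, "dy": 3, "dz": 0, "turn": 0, "fingers": 0.1}
    - {"dx": -24, "dy": 3, "dz": 0, "turn": 0, "fingers": 0.1}
    - {"dx": -22, "dy": 3, "dz": 0, "turn": 0, "fingers": 0.1}
    - {"dx": -14, "dy": 2, "dz": 0, "turn": 0, "fingers": 0.1}
    - {"dx": -6, "dy": 0, "dz": 0, "turn": 0, "fingers": 0.1}
    - {"dx": 0, "dy": 0, "dz": 0, "turn": 0, "fingers": 0.1}

```text
clock: 43.18
position: [0.4581, -0.2703, 0.2362]
ee_rot: [0.005, 0.708, 0.706, -0.003]
contact_force: [0.4, -1.1, -0.0]
width: 0.0384
```

```bash
python3 -c "
from jars import *
jl(); print(get_state()['qpos'].round(3))"
```

```text
43.1833 [ 0.4581 -0.2703  0.2362] tilt [ 0.004 -0.011 -1.   ] yaw 1.569 0.0384 [ 0.4 -1.1 -0. ]
jar [ 0.4439 -0.3552] [-0.2  0.2 -0.9  0.9] 0.85
[-0.659  0.212  1.609 -0.006  1.31  -2.226]
```

Emit:
play_rows:
  series:
    - {"dx": -4, "dy": 0, "dz": -8, "turn": 0, "fingers": 0.1}
    - {"dx": -4, "dy": 0, "dz": -14, "turn": 0, "fingers": 0.1}
    - {"dx": -4, "dy": 0, "dz": -16, "turn": 0, "fingers": 0.1}
    - {"dx": -3, "dy": 0, "dz": -16, "turn": 0, "fingers": 0.1}
    - {"dx": 0, "dy": 0, "dz": -16, "turn": 0, "fingers": 0.1}
    - {"dx": 0, "dy": 0, "dz": -16, "turn": 0, "fingers": 0.1}
    - {"dx": 0, "dy": 0, "dz": -14, "turn": 0, "fingers": 0.1}
    - {"dx": 0, "dy": 0, "dz": -8, "turn": 0, "fingers": 0.1}
    - {"dx": 0, "dy": 0, "dz": -4, "turn": 0, "fingers": 0.1}
    - {"dx": 0, "dy": 0, "dz": 0, "turn": 0, "fingers": 0.1}

```text
clock: 44.12
position: [0.452, -0.2728, 0.1144]
ee_rot: [0.008, 0.706, 0.708, -0.001]
contact_force: [0.4, 0.1, 0.5]
width: 0.0383
```

```bash
python3 -c "
from jars import *
jl(pmin=.2)"
```

```text
44.1167 [ 0.452  -0.2728  0.1144] tilt [ 0.009 -0.012 -1.   ] yaw 1.574 0.0383 [0.4 0.1 0.5]
jar [ 0.4423 -0.2703] [-0.6  0.6 -0.8  0.8] 0.77
jar [ 0.4447 -0.356 ] [-0.5  0.4 -1.2  1.2] 0.67
```

Emit:
play_rows:
  series:
    - {"dx": -3, "dy": 1, "dz": -4, "turn": 0, "fingers": 0.1}
    - {"dx": -4, "dy": 1, "dz": -8, "turn": 0, "fingers": 0.1}
    - {"dx": -3, "dy": 0, "dz": -9, "turn": 0, "fingers": 0.1}
    - {"dx": 0, "dy": 0, "dz": -9, "turn": 0, "fingers": 0.1}
    - {"dx": 0, "dy": 0, "dz": -8, "turn": 0, "fingers": 0.1}
    - {"dx": 0, "dy": 0, "dz": -5, "turn": 0, "fingers": 0.1}
    - {"dx": 0, "dy": 0, "dz": -2, "turn": 0, "fingers": 0.1}
    - {"dx": 0, "dy": 0, "dz": 0, "turn": 0, "fingers": 0.1}

```text
clock: 44.88
position: [0.4434, -0.2725, 0.0702]
ee_rot: [0.013, 0.706, 0.708, -0.001]
contact_force: [-0.5, -0.4, 0.6]
width: 0.0383
```

Emit:
play_rows:
  series:
    - {"dx": 0, "dy": 0, "dz": 0, "turn": 0, "fingers": 1}
    - {"dx": 0, "dy": 0, "dz": 0, "turn": 0, "fingers": 1}
    - {"dx": 0, "dy": 0, "dz": 0, "turn": 0, "fingers": 1}
    - {"dx": 0, "dy": 0, "dz": 0, "turn": 0, "fingers": 1}
    - {"dx": 0, "dy": 0, "dz": 0, "turn": 0, "fingers": 1}
    - {"dx": 0, "dy": 0, "dz": 0, "turn": 0, "fingers": 1}

```text
clock: 45.38
position: [0.4439, -0.2727, 0.0704]
ee_rot: [0.013, 0.706, 0.708, -0.001]
contact_force: [-0.9, -1.3, -1.4]
width: 0.0202
```

Emit:
play_rows:
  series:
    - {"dx": 0, "dy": 0, "dz": 6, "turn": 0, "fingers": 1}
    - {"dx": 0, "dy": 0, "dz": 14, "turn": 0, "fingers": 1}
    - {"dx": 0, "dy": 0, "dz": 18, "turn": 0, "fingers": 1}
    - {"dx": 0, "dy": 0, "dz": 18, "turn": 0, "fingers": 1}
    - {"dx": 0, "dy": 0, "dz": 18, "turn": 0, "fingers": 1}
    - {"dx": 0, "dy": 6, "dz": 14, "turn": 0, "fingers": 1}
    - {"dx": 0, "dy": 14, "dz": 8, "turn": 0, "fingers": 1}
    - {"dx": 4, "dy": 20, "dz": 4, "turn": 0, "fingers": 1}
    - {"dx": 4, "dy": 26, "dz": 0, "turn": 0, "fingers": 1}
    - {"dx": 4, "dy": 28, "dz": 0, "turn": 0, "fingers": 1}
    - {"dx": 5, "dy": 28, "dz": 0, "turn": 0, "fingers": 1}
    - {"dx": 5, "dy": 28, "dz": 0, "turn": 0, "fingers": 1}
    - {"dx": 5, "dy": 28, "dz": 0, "turn": 0, "fingers": 1}
    - {"dx": 5, "dy": 28, "dz": 0, "turn": 0, "fingers": 1}
    - {"dx": 5, "dy": 28, "dz": 0, "turn": 0, "fingers": 1}
    - {"dx": 5, "dy": 28, "dz": 0, "turn": 0, "fingers": 1}
    - {"dx": 5, "dy": 28, "dz": 0, "turn": 0, "fingers": 1}
    - {"dx": 5, "dy": 28, "dz": 0, "turn": 0, "fingers": 1}
    - {"dx": 5, "dy": 28, "dz": 0, "turn": 0, "fingers": 1}
    - {"dx": 5, "dy": 28, "dz": 0, "turn": 0, "fingers": 1}

```text
clock: 47.05
position: [0.4975, 0.1231, 0.1798]
ee_rot: [0.013, 0.709, 0.705, -0.001]
contact_force: [0.5, 0.7, -1.0]
width: 0.0199
```

Emit:
play_rows:
  series:
    - {"dx": 5, "dy": 28, "dz": 0, "turn": 0, "fingers": 1}
    - {"dx": 5, "dy": 28, "dz": 0, "turn": 0, "fingers": 1}
    - {"dx": 5, "dy": 28, "dz": 0, "turn": 0, "fingers": 1}
    - {"dx": 5, "dy": 26, "dz": 0, "turn": 0, "fingers": 1}
    - {"dx": 5, "dy": 22, "dz": 0, "turn": 0, "fingers": 1}
    - {"dx": 3, "dy": 16, "dz": 0, "turn": 0, "fingers": 1}
    - {"dx": 1, "dy": 8, "dz": 0, "turn": 0, "fingers": 1}
    - {"dx": 0, "dy": 3, "dz": 0, "turn": 0, "fingers": 1}
    - {"dx": 0, "dy": 0, "dz": 0, "turn": 0, "fingers": 1}

```text
clock: 47.8
position: [0.5176, 0.3012, 0.1791]
ee_rot: [0.01, 0.705, 0.709, -0.002]
contact_force: [-0.8, -1.2, -1.3]
width: 0.0199
```

```bash
python3 -c "
from jars import *
jl(.035); print(get_state()['qpos'].round(3))"
```

```text
47.8 [0.5176 0.3012 0.1791] tilt [ 0.011 -0.016 -1.   ] yaw 1.577 0.0199 [-0.8 -1.2 -1.3]
jar [0.6186 0.3078] [-14.8  14.9 -26.6  29.8] 0.86
jar [0.5813 0.2215] [ -1.    0.3 -11.2  11. ] 0.73
jar [0.5509 0.3015] [ 17.6 -17.5  20.4 -20. ] 0.66
jar [0.6347 0.2827] [-19.6  18.8 -11.8  15.3] 0.6
[ 0.421  0.35   1.556 -0.021  1.232 -1.148]
```

Emit:
play_rows:
  series:
    - {"dx": 6, "dy": 0, "dz": -5, "turn": 0, "fingers": 1}
    - {"dx": 6, "dy": 0, "dz": -8, "turn": 0, "fingers": 1}
    - {"dx": 5, "dy": 0, "dz": -9, "turn": 0, "fingers": 1}
    - {"dx": 2, "dy": 0, "dz": -10, "turn": 0, "fingers": 1}
    - {"dx": 0, "dy": 0, "dz": -10, "turn": 0, "fingers": 1}
    - {"dx": 0, "dy": 0, "dz": -8, "turn": 0, "fingers": 1}
    - {"dx": 0, "dy": 0, "dz": -5, "turn": 0, "fingers": 1}
    - {"dx": 0, "dy": 0, "dz": -2, "turn": 0, "fingers": 1}
    - {"dx": 0, "dy": 0, "dz": 0, "turn": 0, "fingers": 1}

```text
clock: 48.65
position: [0.5379, 0.2937, 0.1142]
ee_rot: [0.01, 0.708, 0.706, -0.005]
contact_force: [0.3, -0.2, -1.0]
width: 0.0198
```

Emit:
play_rows:
  series:
    - {"dx": 0, "dy": 0, "dz": -3, "turn": 0, "fingers": 1}
    - {"dx": 0, "dy": 0, "dz": -3, "turn": 0, "fingers": 1}
    - {"dx": 0, "dy": 0, "dz": -2, "turn": 0, "fingers": 1}
    - {"dx": 0, "dy": 0, "dz": 0, "turn": 0, "fingers": 1}
    - {"dx": 0, "dy": 0, "dz": 0, "turn": 0, "fingers": 0.1}
    - {"dx": 0, "dy": 0, "dz": 0, "turn": 0, "fingers": 0.1}
    - {"dx": 0, "dy": 0, "dz": 0, "turn": 0, "fingers": 0.1}
    - {"dx": 0, "dy": 0, "dz": 0, "turn": 0, "fingers": 0.1}
    - {"dx": 0, "dy": 0, "dz": 8, "turn": 0, "fingers": 0.1}
    - {"dx": 0, "dy": 0, "dz": 16, "turn": 0, "fingers": 0.1}
    - {"dx": 0, "dy": 0, "dz": 20, "turn": 0, "fingers": 0.1}
    - {"dx": 0, "dy": 0, "dz": 16, "turn": 0, "fingers": 0.1}
    - {"dx": 0, "dy": 0, "dz": 8, "turn": 0, "fingers": 0.1}
    - {"dx": 0, "dy": 0, "dz": 0, "turn": 0, "fingers": 0.1}

```text
clock: 49.82
position: [0.539, 0.295, 0.1817]
ee_rot: [0.011, 0.707, 0.707, -0.002]
contact_force: [-0.6, 0.5, 0.5]
width: 0.0386
```

```bash
python3 -c "
from jars import *
jl(.035)"
```

```text
49.8167 [0.539  0.295  0.1817] tilt [ 0.013 -0.017 -1.   ] yaw 1.57 0.0386 [-0.6  0.5  0.5]
jar [0.59   0.2202] [-0.5  0.4 -1.5  1.5] 0.87
jar [0.5364 0.2965] [-1.5  1.5 -0.3  0.4] 0.83
jar [0.6304 0.2733] [-7.5  7.3 -0.8  1.7] 0.74
jar [0.5918 0.3165] [-1.7  1.8 -1.6  1.7] 0.56
```

Emit:
play_rows:
  series:
    - {"dx": 0, "dy": -10, "dz": 0, "turn": 0, "fingers": 0.1}
    - {"dx": -3, "dy": -20, "dz": 0, "turn": 0, "fingers": 0.1}
    - {"dx": -4, "dy": -26, "dz": 0, "turn": 0, "fingers": 0.1}
    - {"dx": -4, "dy": -26, "dz": 0, "turn": 0, "fingers": 0.1}
    - {"dx": -4, "dy": -26, "dz": 0, "turn": 0, "fingers": 0.1}
    - {"dx": -4, "dy": -26, "dz": 0, "turn": 0, "fingers": 0.1}
    - {"dx": -4, "dy": -26, "dz": 0, "turn": 0, "fingers": 0.1}
    - {"dx": -4, "dy": -26, "dz": 0, "turn": 0, "fingers": 0.1}
    - {"dx": -4, "dy": -26, "dz": 0, "turn": 0, "fingers": 0.1}
    - {"dx": -4, "dy": -26, "dz": 0, "turn": 0, "fingers": 0.1}
    - {"dx": -4, "dy": -26, "dz": 0, "turn": 0, "fingers": 0.1}
    - {"dx": -4, "dy": -26, "dz": 0, "turn": 0, "fingers": 0.1}
    - {"dx": -4, "dy": -26, "dz": 0, "turn": 0, "fingers": 0.1}
    - {"dx": -4, "dy": -26, "dz": 0, "turn": 0, "fingers": 0.1}
    - {"dx": -4, "dy": -26, "dz": 0, "turn": 0, "fingers": 0.1}
    - {"dx": -4, "dy": -26, "dz": 0, "turn": 0, "fingers": 0.1}
    - {"dx": -4, "dy": -26, "dz": 0, "turn": 0, "fingers": 0.1}
    - {"dx": -4, "dy": -26, "dz": 0, "turn": 0, "fingers": 0.1}
    - {"dx": -4, "dy": -26, "dz": 0, "turn": 0, "fingers": 0.1}
    - {"dx": -4, "dy": -26, "dz": 0, "turn": 0, "fingers": 0.1}

```text
clock: 51.58
position: [0.4351, -0.2295, 0.1564]
ee_rot: [-0.006, 0.704, 0.71, -0.019]
contact_force: [0.2, -0.5, -0.2]
width: 0.0384
```

Emit:
play_rows:
  series:
    - {"dx": -4, "dy": -26, "dz": 0, "turn": 0, "fingers": 0.1}
    - {"dx": -4, "dy": -26, "dz": 0, "turn": 0, "fingers": 0.1}
    - {"dx": -4, "dy": -26, "dz": 0, "turn": 0, "fingers": 0.1}
    - {"dx": -4, "dy": -26, "dz": 0, "turn": 0, "fingers": 0.1}
    - {"dx": -4, "dy": -20, "dz": 0, "turn": 0, "fingers": 0.1}
    - {"dx": -2, "dy": -12, "dz": 0, "turn": 0, "fingers": 0.1}
    - {"dx": 0, "dy": -5, "dz": 0, "turn": 0, "fingers": 0.1}
    - {"dx": 0, "dy": 0, "dz": 0, "turn": 0, "fingers": 0.1}

```text
clock: 52.25
position: [0.4004, -0.3809, 0.1472]
ee_rot: [-0.015, 0.707, 0.707, -0.021]
contact_force: [0.4, 0.1, -0.3]
width: 0.0383
```

```bash
python3 -c "
from jars import *
jl(); print(get_state()['qpos'].round(3))"
```

```text
52.25 [ 0.4004 -0.3809  0.1472] tilt [-0.051 -0.008 -0.999] yaw 1.571 0.0383 [ 0.4  0.1 -0.3]
jar [ 0.4442 -0.3562] [-0.6  0.6 -0.6  0.6] 0.68
[-0.856  0.328  1.679 -0.048  1.163 -2.408]
```

Emit:
play_rows:
  series:
    - {"dx": 5, "dy": 3, "dz": -3, "turn": 0, "fingers": 0.1}
    - {"dx": 9, "dy": 5, "dz": -6, "turn": 0, "fingers": 0.1}
    - {"dx": 10, "dy": 6, "dz": -8, "turn": 0, "fingers": 0.1}
    - {"dx": 9, "dy": 5, "dz": -8, "turn": 0, "fingers": 0.1}
    - {"dx": 5, "dy": 3, "dz": -8, "turn": 0, "fingers": 0.1}
    - {"dx": 3, "dy": 1, "dz": -4, "turn": 0, "fingers": 0.1}
    - {"dx": 0, "dy": 0, "dz": 0, "turn": 0, "fingers": 0.1}
    - {"dx": 0, "dy": 0, "dz": 0, "turn": 0, "fingers": 0.1}

```text
clock: 53.02
position: [0.448, -0.3458, 0.1056]
ee_rot: [-0.017, 0.703, 0.71, -0.02]
contact_force: [-0.4, 0.8, -0.0]
width: 0.0386
```

```bash
python3 -c "
from jars import *
jl(pmin=.2)"
```

```text
53.0167 [ 0.448  -0.3458  0.1056] tilt [-0.052 -0.004 -0.999] yaw 1.58 0.0386 [-0.4  0.8 -0. ]
jar [ 0.4446 -0.3556] [-0.5  0.5 -0.8  0.8] 0.88
```

Emit:
play_rows:
  series:
    - {"dx": -1, "dy": -4, "dz": -3, "turn": 0, "fingers": 0.1}
    - {"dx": -1, "dy": -4, "dz": -7, "turn": 0, "fingers": 0.1}
    - {"dx": 0, "dy": -1, "dz": -8, "turn": 0, "fingers": 0.1}
    - {"dx": 0, "dy": 0, "dz": -8, "turn": 0, "fingers": 0.1}
    - {"dx": 0, "dy": 0, "dz": -6, "turn": 0, "fingers": 0.1}
    - {"dx": 0, "dy": 0, "dz": -2, "turn": 0, "fingers": 0.1}
    - {"dx": 0, "dy": 0, "dz": 0, "turn": 0, "fingers": 0.1}

```text
clock: 53.7
position: [0.4441, -0.3586, 0.0693]
ee_rot: [-0.016, 0.705, 0.709, -0.02]
contact_force: [-0.1, -0.9, 0.5]
width: 0.0381
```

Emit:
play_rows:
  series:
    - {"dx": 0, "dy": 0, "dz": 0, "turn": 0, "fingers": 1}
    - {"dx": 0, "dy": 0, "dz": 0, "turn": 0, "fingers": 1}
    - {"dx": 0, "dy": 0, "dz": 0, "turn": 0, "fingers": 1}
    - {"dx": 0, "dy": 0, "dz": 0, "turn": 0, "fingers": 1}
    - {"dx": 0, "dy": 0, "dz": 0, "turn": 0, "fingers": 1}
    - {"dx": 0, "dy": 0, "dz": 0, "turn": 0, "fingers": 1}

```text
clock: 54.2
position: [0.4438, -0.358, 0.0689]
ee_rot: [-0.017, 0.705, 0.709, -0.02]
contact_force: [0.5, 0.7, -1.9]
width: 0.02
```

Emit:
play_rows:
  series:
    - {"dx": 0, "dy": 0, "dz": 6, "turn": 0, "fingers": 1}
    - {"dx": 0, "dy": 0, "dz": 14, "turn": 0, "fingers": 1}
    - {"dx": 0, "dy": 0, "dz": 18, "turn": 0, "fingers": 1}
    - {"dx": 0, "dy": 0, "dz": 18, "turn": 0, "fingers": 1}
    - {"dx": 0, "dy": 0, "dz": 18, "turn": 0, "fingers": 1}
    - {"dx": 0, "dy": 6, "dz": 14, "turn": 0, "fingers": 1}
    - {"dx": 0, "dy": 14, "dz": 8, "turn": 0, "fingers": 1}
    - {"dx": 5, "dy": 20, "dz": 4, "turn": 0, "fingers": 1}
    - {"dx": 5, "dy": 26, "dz": 0, "turn": 0, "fingers": 1}
    - {"dx": 5, "dy": 28, "dz": 0, "turn": 0, "fingers": 1}
    - {"dx": 6, "dy": 28, "dz": 0, "turn": 0, "fingers": 1}
    - {"dx": 6, "dy": 28, "dz": 0, "turn": 0, "fingers": 1}
    - {"dx": 6, "dy": 28, "dz": 0, "turn": 0, "fingers": 1}
    - {"dx": 6, "dy": 28, "dz": 0, "turn": 0, "fingers": 1}
    - {"dx": 6, "dy": 28, "dz": 0, "turn": 0, "fingers": 1}
    - {"dx": 6, "dy": 28, "dz": 0, "turn": 0, "fingers": 1}
    - {"dx": 6, "dy": 28, "dz": 0, "turn": 0, "fingers": 1}
    - {"dx": 6, "dy": 28, "dz": 0, "turn": 0, "fingers": 1}
    - {"dx": 6, "dy": 28, "dz": 0, "turn": 0, "fingers": 1}
    - {"dx": 6, "dy": 28, "dz": 0, "turn": 0, "fingers": 1}

```text
clock: 55.87
position: [0.5108, 0.0391, 0.177]
ee_rot: [-0.018, 0.708, 0.706, -0.02]
contact_force: [0.7, -0.7, -2.6]
width: 0.0202
```

Emit:
play_rows:
  series:
    - {"dx": 6, "dy": 28, "dz": 0, "turn": 0, "fingers": 1}
    - {"dx": 6, "dy": 28, "dz": 0, "turn": 0, "fingers": 1}
    - {"dx": 6, "dy": 28, "dz": 0, "turn": 0, "fingers": 1}
    - {"dx": 6, "dy": 28, "dz": 0, "turn": 0, "fingers": 1}
    - {"dx": 6, "dy": 24, "dz": 0, "turn": 0, "fingers": 1}
    - {"dx": 5, "dy": 20, "dz": 0, "turn": 0, "fingers": 1}
    - {"dx": 3, "dy": 14, "dz": 0, "turn": 0, "fingers": 1}
    - {"dx": 1, "dy": 6, "dz": 0, "turn": 0, "fingers": 1}
    - {"dx": 0, "dy": 0, "dz": 0, "turn": 0, "fingers": 1}
    - {"dx": 0, "dy": 0, "dz": 0, "turn": 0, "fingers": 1}

```text
clock: 56.7
position: [0.5403, 0.2362, 0.1766]
ee_rot: [-0.022, 0.703, 0.71, -0.022]
contact_force: [-0.7, -0.9, -3.0]
width: 0.0199
```

```bash
python3 -c "
from jars import *
jl(.035); print(get_state()['qpos'].round(3))"
```

```text
56.7 [0.5403 0.2362 0.1766] tilt [-0.061  0.    -0.998] yaw 1.581 0.0199 [-0.7 -0.9 -3. ]
jar [0.5719 0.2379] [ 16.7 -16.8  19.2 -18.1] 0.89
jar [0.5364 0.2967] [-1.5  1.4 -1.   1.1] 0.79
jar [0.6431 0.2535] [-17.9  18.6 -17.5  20.1] 0.77
jar [0.6014 0.2148] [-12.3  11.6 -16.4  16.5] 0.66
jar [0.5896 0.3187] [-0.7  1.2 -8.   7.5] 0.6
[ 0.282  0.369  1.534  0.018  1.297 -1.303]
```

Emit:
play_rows:
  series:
    - {"dx": -2, "dy": 1, "dz": -5, "turn": 0, "fingers": 1}
    - {"dx": -2, "dy": 1, "dz": -8, "turn": 0, "fingers": 1}
    - {"dx": -2, "dy": 1, "dz": -9, "turn": 0, "fingers": 1}
    - {"dx": 0, "dy": 0, "dz": -9, "turn": 0, "fingers": 1}
    - {"dx": 0, "dy": 0, "dz": -8, "turn": 0, "fingers": 1}
    - {"dx": 0, "dy": 0, "dz": -5, "turn": 0, "fingers": 1}
    - {"dx": 0, "dy": 0, "dz": -2, "turn": 0, "fingers": 1}
    - {"dx": 0, "dy": 0, "dz": 0, "turn": 0, "fingers": 1}

```text
clock: 57.47
position: [0.5321, 0.2337, 0.1248]
ee_rot: [-0.022, 0.706, 0.708, -0.024]
contact_force: [-0.2, -0.2, -2.9]
width: 0.0203
```

Emit:
play_rows:
  series:
    - {"dx": 1, "dy": 2, "dz": -2, "turn": 0, "fingers": 1}
    - {"dx": 1, "dy": 2, "dz": -3, "turn": 0, "fingers": 1}
    - {"dx": 0, "dy": 0, "dz": -4, "turn": 0, "fingers": 1}
    - {"dx": 0, "dy": 0, "dz": -4, "turn": 0, "fingers": 1}
    - {"dx": 0, "dy": 0, "dz": -3, "turn": 0, "fingers": 1}
    - {"dx": 0, "dy": 0, "dz": -2, "turn": 0, "fingers": 1}
    - {"dx": 0, "dy": 0, "dz": 0, "turn": 0, "fingers": 1}

```text
clock: 58.05
position: [0.5357, 0.2388, 0.1056]
ee_rot: [-0.022, 0.706, 0.708, -0.022]
contact_force: [-0.3, -0.4, -1.8]
width: 0.0202
```

Emit:
play_rows:
  series:
    - {"dx": 0, "dy": 0, "dz": -2, "turn": 0, "fingers": 1}
    - {"dx": 0, "dy": 0, "dz": 0, "turn": 0, "fingers": 1}
    - {"dx": 0, "dy": 0, "dz": 0, "turn": 0, "fingers": 0.1}
    - {"dx": 0, "dy": 0, "dz": 0, "turn": 0, "fingers": 0.1}
    - {"dx": 0, "dy": 0, "dz": 0, "turn": 0, "fingers": 0.1}
    - {"dx": 0, "dy": 0, "dz": 0, "turn": 0, "fingers": 0.1}
    - {"dx": 0, "dy": 0, "dz": 8, "turn": 0, "fingers": 0.1}
    - {"dx": 0, "dy": 0, "dz": 16, "turn": 0, "fingers": 0.1}
    - {"dx": 0, "dy": 0, "dz": 22, "turn": 0, "fingers": 0.1}
    - {"dx": 0, "dy": 0, "dz": 22, "turn": 0, "fingers": 0.1}
    - {"dx": 0, "dy": 0, "dz": 16, "turn": 0, "fingers": -0.2}
    - {"dx": 0, "dy": 0, "dz": 8, "turn": 0, "fingers": -0.2}
    - {"dx": 0, "dy": 0, "dz": 0, "turn": 0, "fingers": -0.2}

```text
clock: 59.13
position: [0.5361, 0.2386, 0.2037]
ee_rot: [-0.021, 0.706, 0.708, -0.021]
contact_force: [-0.6, 0.1, 0.1]
width: 0.0514
```

```bash
python3 -c "
from jars import *
jl(.035); save(get_image('wrist'),'w6.png')"
```

```text
59.1333 [0.5361 0.2386 0.2037] tilt [-0.059 -0.    -0.998] yaw 1.574 0.0514 [-0.6  0.1  0.1]
jar [0.5365 0.2416] [-0.9  0.9  0.   0. ] 0.92
jar [0.536 0.297] [-0.7  0.6 -1.   0.9] 0.9
jar [0.5904 0.3191] [ 0.   0.3 -6.   5.5] 0.9
jar [0.6296 0.2667] [ 0.  -0.  -1.1  1. ] 0.87
jar [0.5898 0.2214] [-1.3  1.2 -1.5  1.4] 0.68
```

View pics/w6.png

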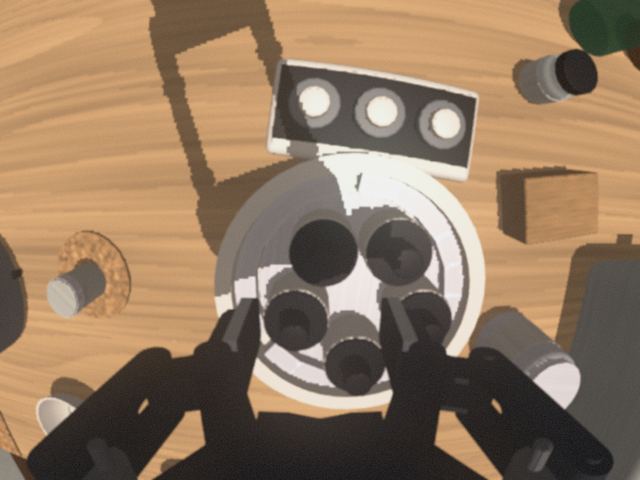

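The picture shows all five jars standing in the well at (323,250), (398,250), (297,320), (423,315) and (355,365). The tin is on the coaster at left, and the keys are at (315,101), (382,111) and (447,122). Next I'll move to the lid, turning on the way.

Run:
```python
from jars import *
s=get_state(); im=get_image("wrist")
P=[]
for k,uv in [("key_right",(315,101)),("key_mid",(382,111)),("key_left",(447,122))]:
    p=onz(im,uv,.067,s); P.append(p[:2]); print(k,p)
    for m in masks_of(im,k)[:2]: print("  net",round(m["p"],2),m["xy"],onz(im,m["xy"],.067,s))
d=P[2]-P[0]; print(np.hypot(*d),"yaw",np.arctan2(-d[0],d[1]), "to centre",np.hypot(*(np.array([.576,.266])-P[1])))
```

```text
key_right [0.4265 0.2348 0.067 ]
  net 0.66 [312.8, 98.4] [0.4246 0.2332 0.067 ]
key_mid [0.4329 0.2833 0.067 ]
  net 0.97 [378.9, 114.3] [0.4354 0.2811 0.067 ]
  net 0.2 [547.7, 207.1] [0.4997 0.4299 0.067 ]
key_left [0.4381 0.3333 0.067 ]
  net 0.64 [442.5, 121.1] [0.4377 0.3297 0.067 ]
  net 0.61 [355.5, 171.7] [0.4781 0.2643 0.067 ]
0.09918069368581768 yaw -0.1172265510103318 to centre 0.14414194393028001
```

Emit:
play_rows:
  series:
    - {"dx": 1, "dy": -10, "dz": 2, "turn": -0.06, "fingers": -0.2}
    - {"dx": 3, "dy": -18, "dz": 2, "turn": -0.11, "fingers": -0.2}
    - {"dx": 3, "dy": -20, "dz": 2, "turn": -0.11, "fingers": -0.2}
    - {"dx": 3, "dy": -20, "dz": 2, "turn": -0.11, "fingers": -0.2}
    - {"dx": 3, "dy": -20, "dz": 2, "turn": -0.11, "fingers": -0.2}
    - {"dx": 3, "dy": -20, "dz": 2, "turn": -0.11, "fingers": -0.2}
    - {"dx": 3, "dy": -20, "dz": 2, "turn": -0.11, "fingers": -0.2}
    - {"dx": 3, "dy": -20, "dz": 2, "turn": -0.11, "fingers": -0.2}
    - {"dx": 3, "dy": -20, "dz": 2, "turn": -0.11, "fingers": -0.2}
    - {"dx": 3, "dy": -20, "dz": 2, "turn": -0.11, "fingers": -0.2}
    - {"dx": 3, "dy": -20, "dz": 2, "turn": -0.11, "fingers": -0.2}
    - {"dx": 3, "dy": -20, "dz": 2, "turn": -0.11, "fingers": -0.2}
    - {"dx": 3, "dy": -20, "dz": 2, "turn": -0.11, "fingers": -0.2}
    - {"dx": 3, "dy": -20, "dz": 2, "turn": -0.11, "fingers": -0.2}
    - {"dx": 3, "dy": -20, "dz": 2, "turn": -0.11, "fingers": -0.2}
    - {"dx": 3, "dy": -20, "dz": 2, "turn": -0.11, "fingers": -0.2}
    - {"dx": 3, "dy": -20, "dz": 2, "turn": -0.11, "fingers": -0.2}
    - {"dx": 3, "dy": -20, "dz": 2, "turn": -0.11, "fingers": -0.2}
    - {"dx": 3, "dy": -20, "dz": 2, "turn": -0.11, "fingers": -0.2}
    - {"dx": 3, "dy": -20, "dz": 2, "turn": -0.11, "fingers": -0.2}

```text
clock: 61.15
position: [0.5858, -0.1635, 0.2237]
ee_rot: [-0.043, 0.942, -0.332, 0.001]
contact_force: [0.6, 0.5, -0.2]
width: 0.0511
```

Emit:
play_rows:
  series:
    - {"dx": 3, "dy": -20, "dz": 0, "turn": -0.11, "fingers": -0.2}
    - {"dx": 3, "dy": -16, "dz": 0, "turn": -0.11, "fingers": -0.2}
    - {"dx": 1, "dy": -8, "dz": 0, "turn": -0.11, "fingers": -0.2}
    - {"dx": 0, "dy": 0, "dz": 0, "turn": -0.05, "fingers": -0.2}
    - {"dx": 0, "dy": 0, "dz": 0, "turn": 0, "fingers": -0.2}

```text
clock: 61.57
position: [0.592, -0.2153, 0.219]
ee_rot: [-0.041, 0.855, -0.516, 0.007]
contact_force: [0.4, 0.5, -0.4]
width: 0.0512
```

Run:
```python
from jars import *
s,im=look(dict(lid=.085)); print(get_state()['qpos'].round(3)); save(im,"w7.png")
```

```text
61.5667 [ 0.592  -0.2153  0.219 ] tilt [ 0.054  0.062 -0.997] yaw -1.086 0.0512 [ 0.4  0.5 -0.4]
[-0.504  0.357  1.445  0.083  1.322  0.559]
```

View pics/w7.png

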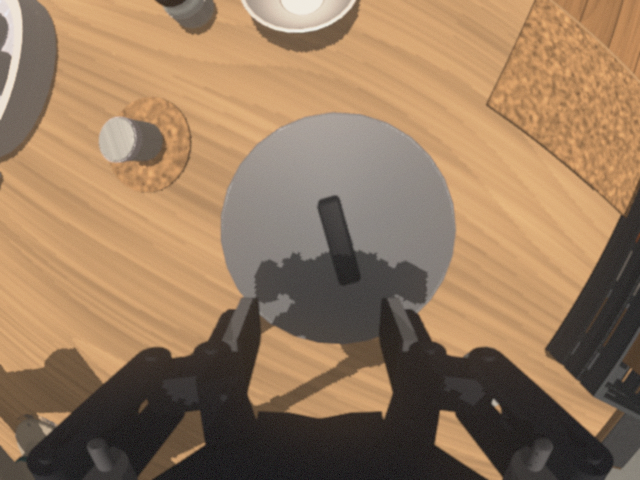

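The wrist picture shows the lid top centred at about (338,228), with its bar running from (329,200) to (348,280). The tin is upright on the coaster at (120,140).

Run:
```python
from fit import *; from jars import look
s,im=look({})
a=onz(im,(329,201),.115,s);b=onz(im,(349,280),.115,s); print("bar",a,b,np.hypot(*(a-b)[:2]),"mid",(a+b)/2,"dir",np.degrees(np.arctan2(*(a-b)[1::-1])))
print("lid",fitc(im,s,[.6026,-.2127],[(.091,.085)]),fitc(im,s,[.6026,-.2127],[(.0945,.085)]))
m=masks_of(im,"lid")
for q in m[:2]: print(q["p"],q["xy"])
# dark bar pixels
g=im["pixels"].max(2); l=np.zeros_like(g); l[185:300,300:375]=1
ys,xs=np.nonzero((g<52)&(l>0)); print(len(xs))
r=cv2.minAreaRect(np.c_[xs,ys].astype(np.float32)); print(r)
```

```text
61.6667 [ 0.5921 -0.2148  0.2191] tilt [ 0.054  0.062 -0.997] yaw -1.083 0.0516 [ 0.3 -0.2  0.1]
bar [ 0.6281 -0.1986  0.115 ] [ 0.5871 -0.2362  0.115 ] 0.05563056713714145 mid [ 0.6076 -0.2174  0.115 ] dir 42.52310073934834
lid (array([ 0.6066, -0.2181]), np.float64(-44.569278717041016)) (array([ 0.6076, -0.2133]), np.float64(-27.80687141418457))
0.8 [336.3, 226.2]
708
((339.53265380859375, 241.8308563232422), (87.09046936035156, 22.68743133544922), 74.35775756835938)
```

Emit:
play_rows:
  series:
    - {"dx": 3, "dy": 0, "dz": -5, "turn": 0.04, "fingers": -0.2}
    - {"dx": 4, "dy": -1, "dz": -10, "turn": 0.06, "fingers": -0.2}
    - {"dx": 4, "dy": -1, "dz": -12, "turn": 0.06, "fingers": -0.2}
    - {"dx": 3, "dy": 0, "dz": -12, "turn": 0.06, "fingers": -0.2}
    - {"dx": 0, "dy": 0, "dz": -12, "turn": 0, "fingers": -0.2}
    - {"dx": 0, "dy": 0, "dz": -10, "turn": 0, "fingers": -0.2}
    - {"dx": 0, "dy": 0, "dz": -6, "turn": 0, "fingers": -0.2}
    - {"dx": 0, "dy": 0, "dz": -3, "turn": 0, "fingers": -0.2}
    - {"dx": 0, "dy": 0, "dz": 0, "turn": 0, "fingers": -0.2}

```text
clock: 62.52
position: [0.6081, -0.212, 0.1483]
ee_rot: [-0.042, 0.912, -0.407, 0.004]
contact_force: [0.9, 1.3, -0.0]
width: 0.0513
```

Run:
```python
from fit import *; from jars import look
s,im=look({})
g=im["pixels"].max(2); r0=proj(im,[.607,-.2175,.115],s); print(r0)
print("lid",fitc(im,s,[.607,-.2175],[(.091,.085)]),fitc(im,s,[.607,-.2175],[(.0945,.085)]))
save(im,"w8.png")
```

```text
62.5167 [ 0.6081 -0.212   0.1483] tilt [ 0.042  0.073 -0.996] yaw -0.839 0.0513 [ 0.9  1.3 -0. ]
[329.06001443 305.42228425]
lid (array([ 0.6062, -0.2185]), np.float64(-47.080074310302734)) (array([ 0.6031, -0.2154]), np.float64(-30.62173843383789))
```

View pics/w8.png

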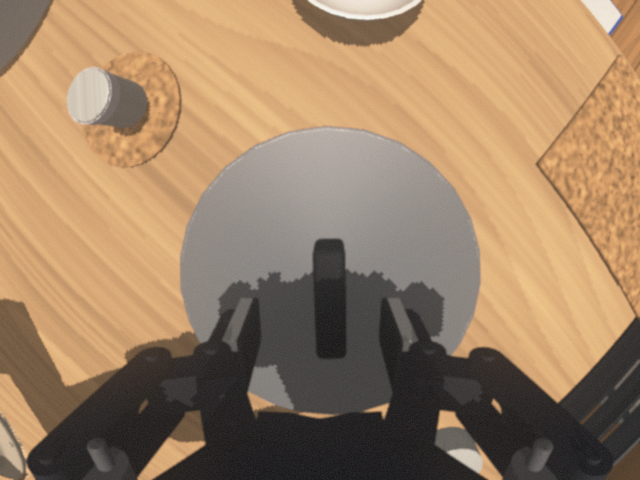

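The picture shows the bar from (329,240) to (331,357), square between the fingers. I'll descend and grip it.

Emit:
play_rows:
  series:
    - {"dx": 0, "dy": -2, "dz": -4, "turn": 0, "fingers": -0.2}
    - {"dx": -1, "dy": -2, "dz": -8, "turn": 0, "fingers": -0.2}
    - {"dx": 0, "dy": -2, "dz": -9, "turn": 0, "fingers": -0.2}
    - {"dx": 0, "dy": 0, "dz": -9, "turn": 0, "fingers": -0.2}
    - {"dx": 0, "dy": 0, "dz": -7, "turn": 0, "fingers": -0.2}
    - {"dx": 0, "dy": 0, "dz": -4, "turn": 0, "fingers": -0.2}
    - {"dx": 0, "dy": 0, "dz": -1, "turn": 0, "fingers": -0.2}
    - {"dx": 0, "dy": 0, "dz": 0, "turn": 0, "fingers": -0.2}

```text
clock: 63.23
position: [0.6075, -0.2194, 0.1039]
ee_rot: [-0.042, 0.912, -0.407, 0.006]
contact_force: [0.6, 0.6, 0.2]
width: 0.0513
```

Emit:
play_rows:
  series:
    - {"dx": 0, "dy": 0, "dz": 0, "turn": 0, "fingers": 1}
    - {"dx": 0, "dy": 0, "dz": 0, "turn": 0, "fingers": 1}
    - {"dx": 0, "dy": 0, "dz": 0, "turn": 0, "fingers": 1}
    - {"dx": 0, "dy": 0, "dz": 0, "turn": 0, "fingers": 1}
    - {"dx": 0, "dy": 0, "dz": 0, "turn": 0, "fingers": 1}
    - {"dx": 0, "dy": 0, "dz": 0, "turn": 0, "fingers": 1}
    - {"dx": 0, "dy": 0, "dz": 0, "turn": 0, "fingers": 1}
    - {"dx": 0, "dy": 0, "dz": 0, "turn": 0, "fingers": 1}
  squeeze: 60

```text
clock: 63.9
position: [0.6078, -0.2199, 0.1046]
ee_rot: [-0.041, 0.912, -0.407, 0.007]
contact_force: [-0.1, -0.1, -0.0]
width: 0.0144
```

Emit:
play_rows:
  series:
    - {"dx": 0, "dy": 0, "dz": 4, "turn": 0, "fingers": 1}
    - {"dx": 0, "dy": 0, "dz": 8, "turn": 0, "fingers": 1}
    - {"dx": 0, "dy": 0, "dz": 10, "turn": 0, "fingers": 1}
    - {"dx": 0, "dy": 0, "dz": 6, "turn": 0, "fingers": 1}
    - {"dx": 0, "dy": 0, "dz": 0, "turn": 0, "fingers": 1}

```text
clock: 64.32
position: [0.6061, -0.2187, 0.1333]
ee_rot: [-0.042, 0.912, -0.407, 0.004]
contact_force: [0.5, 0.0, -3.1]
width: 0.0146
```

```bash
python3 st.py
```

```text
64.3167 [ 0.6061 -0.2187  0.1333] tilt [ 0.042  0.073 -0.996] yaw -0.839 0.0146 [ 0.5  0.  -3.1]
[-0.501  0.446  1.524  0.091  1.171  0.303]
```

The lid is held with about 3.1 N of weight. I'll lift it clear of the jars and carry it to the maker, turning about −0.68 rad on the way.

Emit:
play_rows:
  series:
    - {"dx": 0, "dy": 0, "dz": 10, "turn": 0, "fingers": 1}
    - {"dx": 0, "dy": 0, "dz": 15, "turn": 0, "fingers": 1}
    - {"dx": 0, "dy": 0, "dz": 18, "turn": 0, "fingers": 1}
    - {"dx": 0, "dy": 0, "dz": 18, "turn": 0, "fingers": 1}
    - {"dx": 0, "dy": 0, "dz": 18, "turn": 0, "fingers": 1}
    - {"dx": 0, "dy": 0, "dz": 14, "turn": 0, "fingers": 1}
    - {"dx": 0, "dy": 4, "dz": 8, "turn": 0, "fingers": 1}
    - {"dx": 0, "dy": 10, "dz": 4, "turn": 0, "fingers": 1}
    - {"dx": -1, "dy": 16, "dz": 0, "turn": -0.03, "fingers": 1}
    - {"dx": -1, "dy": 20, "dz": 0, "turn": -0.04, "fingers": 1}
    - {"dx": -1, "dy": 20, "dz": 0, "turn": -0.04, "fingers": 1}
    - {"dx": -1, "dy": 20, "dz": 0, "turn": -0.04, "fingers": 1}
    - {"dx": -1, "dy": 20, "dz": 0, "turn": -0.04, "fingers": 1}
    - {"dx": -1, "dy": 20, "dz": 0, "turn": -0.04, "fingers": 1}
    - {"dx": -1, "dy": 20, "dz": 0, "turn": -0.04, "fingers": 1}
    - {"dx": -1, "dy": 20, "dz": 0, "turn": -0.04, "fingers": 1}
    - {"dx": -1, "dy": 20, "dz": 0, "turn": -0.04, "fingers": 1}
    - {"dx": -1, "dy": 20, "dz": 0, "turn": -0.04, "fingers": 1}
    - {"dx": -1, "dy": 20, "dz": 0, "turn": -0.04, "fingers": 1}
    - {"dx": -1, "dy": 20, "dz": 0, "turn": -0.04, "fingers": 1}

```text
clock: 66.03
position: [0.5817, 0.0509, 0.2392]
ee_rot: [-0.04, 0.784, -0.619, 0.003]
contact_force: [-0.3, 0.2, -3.4]
width: 0.0145
```

Emit:
play_rows:
  series:
    - {"dx": -1, "dy": 20, "dz": 0, "turn": -0.04, "fingers": 1}
    - {"dx": -1, "dy": 20, "dz": 0, "turn": -0.04, "fingers": 1}
    - {"dx": -1, "dy": 20, "dz": 0, "turn": -0.04, "fingers": 1}
    - {"dx": -1, "dy": 20, "dz": 0, "turn": -0.04, "fingers": 1}
    - {"dx": -1, "dy": 20, "dz": 0, "turn": -0.04, "fingers": 1}
    - {"dx": -1, "dy": 20, "dz": 0, "turn": -0.04, "fingers": 1}
    - {"dx": -1, "dy": 16, "dz": 0, "turn": 0, "fingers": 1}
    - {"dx": -1, "dy": 10, "dz": 0, "turn": 0, "fingers": 1}
    - {"dx": 0, "dy": 5, "dz": 0, "turn": 0, "fingers": 1}
    - {"dx": 0, "dy": 0, "dz": 0, "turn": 0, "fingers": 1}
    - {"dx": 0, "dy": 0, "dz": 0, "turn": 0, "fingers": 1}

```text
clock: 66.95
position: [0.5586, 0.2215, 0.2331]
ee_rot: [0.034, -0.703, 0.711, 0.001]
contact_force: [-0.9, 0.5, -3.9]
width: 0.0146
```

```bash
python3 st.py
```

```text
66.95 [0.5586 0.2215 0.2331] tilt [ 0.046  0.05  -0.998] yaw 4.701 0.0146 [-0.9  0.5 -3.9]
[0.239 0.288 1.513 0.039 1.285 1.812]
```

Emit:
play_rows:
  series:
    - {"dx": 3, "dy": 6, "dz": 0, "turn": 0.03, "fingers": 1}
    - {"dx": 5, "dy": 11, "dz": 0, "turn": 0.03, "fingers": 1}
    - {"dx": 5, "dy": 11, "dz": 0, "turn": 0, "fingers": 1}
    - {"dx": 4, "dy": 7, "dz": 0, "turn": 0, "fingers": 1}
    - {"dx": 2, "dy": 4, "dz": 0, "turn": 0, "fingers": 1}
    - {"dx": 0, "dy": 0, "dz": 0, "turn": 0, "fingers": 1}
    - {"dx": 0, "dy": 0, "dz": 0, "turn": 0, "fingers": 1}

```text
clock: 67.58
position: [0.5818, 0.2618, 0.2329]
ee_rot: [-0.034, 0.724, -0.689, -0.002]
contact_force: [0.3, 0.5, -3.9]
width: 0.0146
```

```bash
python3 st.py
python3 - <<'E'
from fit import *
im=get_image("scene"); save(im,"s2.png",(260,60,500,240),3.3)
E
```

```text
67.5833 [0.5818 0.2618 0.2329] tilt [ 0.044  0.052 -0.998] yaw -1.52 0.0146 [ 0.3  0.5 -3.9]
[0.293 0.343 1.431 0.039 1.31  1.804]
```

View pics/s2.png

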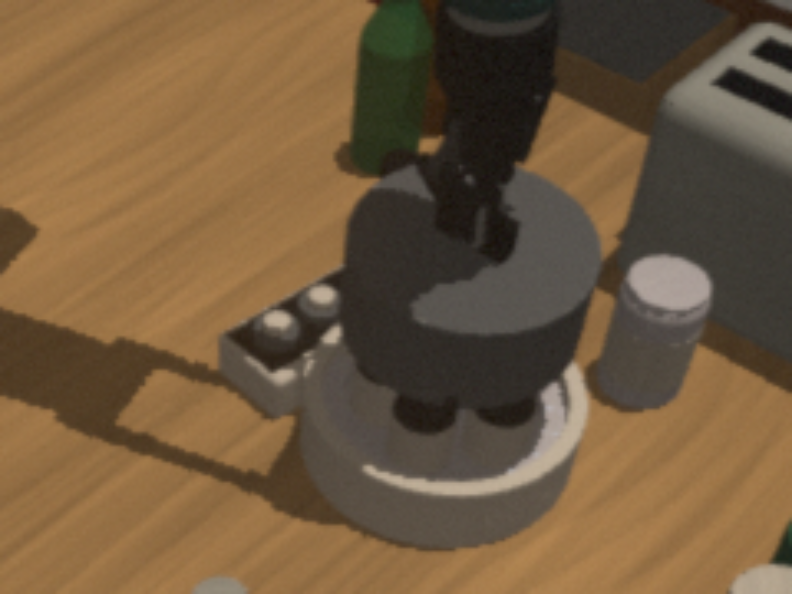

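```bash
cat > lf.py <<'E'
from fit import *
import sys
z=float(sys.argv[1]); 
for n in "scene","top":
    im=get_image(n)
    print(n,fitc(im,None,[.576,.264],[(.091,z)],span=.016),fitc(im,None,[.576,.264],[(.112,.064)],span=.01))
E
python3 lf.py .2133
```

```text
scene (array([0.5828, 0.2588]), np.float64(-52.324893951416016)) (array([0.5763, 0.2645]), np.float64(-50.284481048583984))
top (array([0.5754, 0.256 ]), np.float64(-57.7829475402832)) (array([0.5782, 0.2654]), np.float64(-54.023868560791016))
```

Emit:
play_rows:
  series:
    - {"dx": -1, "dy": 2, "dz": -4, "turn": 0, "fingers": 1}
    - {"dx": -1, "dy": 2, "dz": -8, "turn": 0, "fingers": 1}
    - {"dx": -1, "dy": 2, "dz": -8, "turn": 0, "fingers": 1}
    - {"dx": 0, "dy": 1, "dz": -8, "turn": 0, "fingers": 1}
    - {"dx": 0, "dy": 1, "dz": -8, "turn": 0, "fingers": 1}
    - {"dx": 0, "dy": 0, "dz": -6, "turn": 0, "fingers": 1}
    - {"dx": 0, "dy": 0, "dz": -3, "turn": 0, "fingers": 1}
    - {"dx": 0, "dy": 0, "dz": 0, "turn": 0, "fingers": 1}

```text
clock: 68.45
position: [0.5759, 0.2686, 0.1822]
ee_rot: [-0.033, 0.724, -0.689, -0.003]
contact_force: [0.0, -0.8, -4.0]
width: 0.0147
```

```bash
python3 st.py
python3 - <<'E'
from fit import *
z=get_state()["position"][2]-.1046+.085; print(z)
for n in "scene","top","wrist":
    s=get_state(); im=get_image(n)
    print(n,fitc(im,s,[.576,.264],[(.091,z)],span=.016),fitc(im,s,[.576,.264],[(.112,.064)],span=.01))
E
```

```text
68.45 [0.5759 0.2686 0.1822] tilt [ 0.041  0.051 -0.998] yaw -1.522 0.0147 [ 0.  -0.8 -4. ]
[0.307 0.373 1.514 0.039 1.201 1.816]
0.16287755063384018
scene (array([0.5765, 0.265 ]), np.float64(-47.04125213623047)) (array([0.5807, 0.2601]), np.float64(-51.346126556396484))
top (array([0.5711, 0.2638]), np.float64(-62.29784393310547)) (array([0.58  , 0.2646]), np.float64(-60.60665512084961))
wrist (array([0.5742, 0.2716]), np.float64(-40.14824295043945)) (array([0.5774, 0.2648]), np.float64(-26.068361282348633))
```

Emit:
play_rows:
  series:
    - {"dx": 1, "dy": 0, "dz": -2, "turn": 0, "fingers": 1}
    - {"dx": 1, "dy": 0, "dz": -4, "turn": 0, "fingers": 1}
    - {"dx": 1, "dy": 0, "dz": -4, "turn": 0, "fingers": 1}
    - {"dx": 0, "dy": 0, "dz": -3, "turn": 0, "fingers": 1}
    - {"dx": 0, "dy": 0, "dz": -2, "turn": 0, "fingers": 1}
    - {"dx": 0, "dy": 0, "dz": 0, "turn": 0, "fingers": 1}

```text
clock: 69.15
position: [0.5817, 0.269, 0.1696]
ee_rot: [-0.036, 0.724, -0.689, -0.001]
contact_force: [0.9, 0.1, -4.3]
width: 0.0146
```

```bash
python3 st.py
```

```text
69.15 [0.5817 0.269  0.1696] tilt [ 0.048  0.053 -0.997] yaw -1.522 0.0146 [ 0.9  0.1 -4.3]
[0.305 0.386 1.526 0.039 1.167 1.813]
```

Emit:
play_rows:
  series:
    - {"dx": -1, "dy": -1, "dz": -1, "turn": 0, "fingers": 1}
    - {"dx": -1, "dy": -1, "dz": -2, "turn": 0, "fingers": 1}
    - {"dx": 0, "dy": 0, "dz": -2, "turn": 0, "fingers": 1}
    - {"dx": 0, "dy": 0, "dz": -2, "turn": 0, "fingers": 1}
    - {"dx": 0, "dy": 0, "dz": 0, "turn": 0, "fingers": 1}

```text
clock: 69.62
position: [0.5794, 0.2662, 0.1627]
ee_rot: [-0.036, 0.724, -0.689, -0.0]
contact_force: [-1.2, -0.0, -4.0]
width: 0.0148
```

Emit:
play_rows:
  series:
    - {"dx": 0, "dy": 0, "dz": -2, "turn": 0, "fingers": 1}
    - {"dx": 0, "dy": 0, "dz": -2, "turn": 0, "fingers": 1}
    - {"dx": 0, "dy": 0, "dz": -2, "turn": 0, "fingers": 1}
    - {"dx": 0, "dy": 0, "dz": 0, "turn": 0, "fingers": 1}

```text
clock: 69.95
position: [0.5789, 0.2656, 0.1561]
ee_rot: [-0.035, 0.724, -0.689, -0.0]
contact_force: [-0.1, -0.0, -3.4]
width: 0.0146
```

Emit:
play_rows:
  series:
    - {"dx": 0, "dy": 0, "dz": -2, "turn": 0, "fingers": 1}
    - {"dx": 0, "dy": 0, "dz": -2, "turn": 0, "fingers": 1}
    - {"dx": 0, "dy": 0, "dz": 0, "turn": 0, "fingers": 1}

```text
clock: 70.2
position: [0.5787, 0.2657, 0.1513]
ee_rot: [-0.035, 0.724, -0.689, -0.0]
contact_force: [-0.7, -0.7, -2.7]
width: 0.0149
```

Emit:
play_rows:
  series:
    - {"dx": 0, "dy": 0, "dz": -2, "turn": 0, "fingers": 1}
    - {"dx": 0, "dy": 0, "dz": -2, "turn": 0, "fingers": 1}
    - {"dx": 0, "dy": 0, "dz": 0, "turn": 0, "fingers": 1}

```text
clock: 70.45
position: [0.579, 0.2664, 0.1489]
ee_rot: [-0.036, 0.724, -0.689, -0.0]
contact_force: [1.2, -2.6, -4.1]
width: 0.015
```

Emit:
play_rows:
  series:
    - {"dx": 0, "dy": 0, "dz": -2, "turn": 0, "fingers": 1}
    - {"dx": 0, "dy": 0, "dz": -2, "turn": 0, "fingers": 1}
    - {"dx": 0, "dy": 0, "dz": 0, "turn": 0, "fingers": 1}

```text
clock: 70.7
position: [0.5789, 0.2662, 0.149]
ee_rot: [-0.037, 0.724, -0.688, 0.001]
contact_force: [-0.1, -2.3, -4.7]
width: 0.0146
```

Emit:
play_rows:
  series:
    - {"dx": 0, "dy": 0, "dz": -2, "turn": 0, "fingers": 1}
    - {"dx": 0, "dy": 0, "dz": -2, "turn": 0, "fingers": 1}
    - {"dx": 0, "dy": 0, "dz": 0, "turn": 0, "fingers": 1}

```text
clock: 70.95
position: [0.5786, 0.2663, 0.1487]
ee_rot: [-0.038, 0.724, -0.688, 0.002]
contact_force: [0.7, -2.1, -4.9]
width: 0.0148
```

Emit:
play_rows:
  series:
    - {"dx": 0, "dy": 0, "dz": 0, "turn": 0, "fingers": 0.4}
    - {"dx": 0, "dy": 0, "dz": 0, "turn": 0, "fingers": 0.4}
    - {"dx": 0, "dy": 0, "dz": 0, "turn": 0, "fingers": 0.4}
    - {"dx": 0, "dy": 0, "dz": 0, "turn": 0, "fingers": 0.4}

```text
clock: 71.28
position: [0.5811, 0.2682, 0.1494]
ee_rot: [-0.041, 0.724, -0.689, 0.002]
contact_force: [-0.3, -0.4, 0.4]
width: 0.026
```

```bash
python3 st.py
python3 - <<'E'
from fit import *
im=get_image("scene"); save(im,"s3.png",(310,90,480,240),4)
for z in .126,.135: print(z,fitc(im,None,[.576,.264],[(.091,z)],span=.016))
E
```

```text
71.2833 [0.5811 0.2682 0.1494] tilt [ 0.06   0.057 -0.997] yaw -1.521 0.026 [-0.3 -0.4  0.4]
[0.303 0.395 1.567 0.041 1.106 1.807]
0.126 (array([0.5766, 0.2672]), np.float64(-52.9787483215332))
0.135 (array([0.5809, 0.2586]), np.float64(-52.74582290649414))
```

View pics/s3.png

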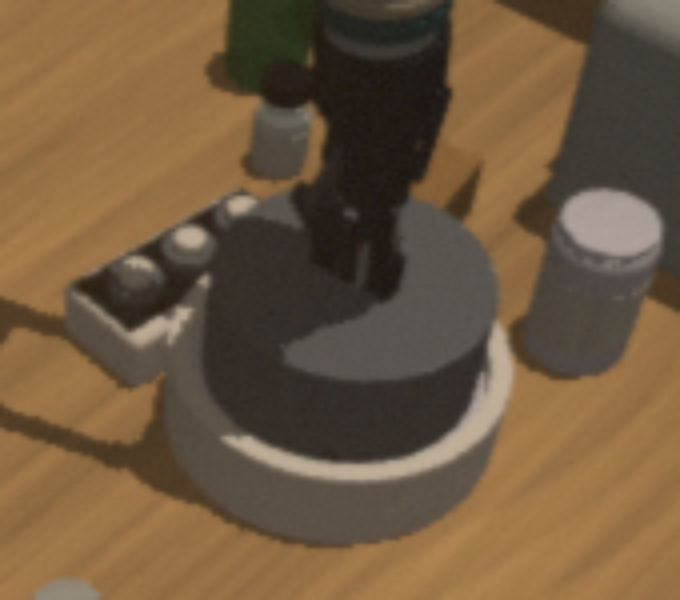

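The scene fit agrees with the maker's axis only if the lid's top is at z = 0.126, the home height. I'll check with a gentle turn test.

Emit:
play_rows:
  series:
    - {"dx": 0, "dy": 0, "dz": 0, "turn": 0, "fingers": 1}
    - {"dx": 0, "dy": 0, "dz": 0, "turn": 0, "fingers": 1}
    - {"dx": 0, "dy": 0, "dz": 0, "turn": 0, "fingers": 1}
    - {"dx": 0, "dy": 0, "dz": 0, "turn": 0.03, "fingers": 1}
    - {"dx": 0, "dy": 0, "dz": 0, "turn": 0.03, "fingers": 1}
    - {"dx": 0, "dy": 0, "dz": 0, "turn": 0.03, "fingers": 1}
    - {"dx": 0, "dy": 0, "dz": 0, "turn": 0.03, "fingers": 1}
  squeeze: 25

```text
clock: 71.97
position: [0.5809, 0.2682, 0.1495]
ee_rot: [-0.041, 0.762, -0.646, -0.001]
contact_force: [-0.0, -0.3, 1.1]
width: 0.0158
```

```bash
python3 st.py; python3 -c "
from rig import *; print(get_state()['moment'])"
```

```text
71.9667 [0.5809 0.2682 0.1495] tilt [ 0.051  0.064 -0.997] yaw -1.406 0.0158 [-0.  -0.3  1.1]
[0.298 0.397 1.562 0.051 1.113 1.68 ]
[-0.4415397  -0.17432762 -0.80175472]
```

Emit:
play_rows:
  series:
    - {"dx": 0, "dy": 0, "dz": 0, "turn": -0.03, "fingers": 1}
    - {"dx": 0, "dy": 0, "dz": 0, "turn": -0.03, "fingers": 1}
    - {"dx": 0, "dy": 0, "dz": 0, "turn": -0.03, "fingers": 1}
    - {"dx": 0, "dy": 0, "dz": 0, "turn": -0.03, "fingers": 1}
    - {"dx": 0, "dy": 0, "dz": 0, "turn": -0.03, "fingers": 1}
    - {"dx": 0, "dy": 0, "dz": 0, "turn": -0.03, "fingers": 1}
    - {"dx": 0, "dy": 0, "dz": 0, "turn": -0.03, "fingers": 1}

```text
clock: 72.6
position: [0.5826, 0.2653, 0.1496]
ee_rot: [0.04, -0.69, 0.723, -0.007]
contact_force: [-0.4, -3.4, 2.9]
width: 0.0159
```

```bash
python3 st.py; python3 -c "
from rig import *; print(get_state()['moment'])"
```

```text
72.6 [0.5826 0.2653 0.1496] tilt [ 0.067  0.044 -0.997] yaw 4.666 0.0159 [-0.4 -3.4  2.9]
[0.307 0.394 1.568 0.024 1.102 1.915]
[-1.00840912 -0.03667451  0.76275299]
```

Moment rises to about ±0.8 N·m in both directions, far above sliding friction, so the lugs are captured in the gaps. I'll release, lift and look.

Emit:
play_rows:
  series:
    - {"dx": 0, "dy": 0, "dz": 0, "turn": 0.03, "fingers": 1}
    - {"dx": 0, "dy": 0, "dz": 0, "turn": 0.03, "fingers": 1}
    - {"dx": 0, "dy": 0, "dz": 0, "turn": 0.02, "fingers": 1}
    - {"dx": 0, "dy": 0, "dz": 0, "turn": 0, "fingers": -0.1}
    - {"dx": 0, "dy": 0, "dz": 0, "turn": 0, "fingers": -0.1}
    - {"dx": 0, "dy": 0, "dz": 0, "turn": 0, "fingers": -0.1}
    - {"dx": 0, "dy": 0, "dz": 0, "turn": 0, "fingers": -0.1}
    - {"dx": 0, "dy": 0, "dz": 6, "turn": 0, "fingers": -0.1}
    - {"dx": 0, "dy": 0, "dz": 14, "turn": 0, "fingers": -0.1}
    - {"dx": 0, "dy": 0, "dz": 20, "turn": 0, "fingers": -0.1}
    - {"dx": -4, "dy": 0, "dz": 20, "turn": 0, "fingers": -0.1}
    - {"dx": -10, "dy": 0, "dz": 14, "turn": 0, "fingers": -0.1}
    - {"dx": -10, "dy": 0, "dz": 6, "turn": 0, "fingers": -0.1}
    - {"dx": -4, "dy": 0, "dz": 0, "turn": 0, "fingers": -0.1}
    - {"dx": 0, "dy": 0, "dz": 0, "turn": 0, "fingers": -0.1}

```text
clock: 73.9
position: [0.552, 0.2657, 0.2331]
ee_rot: [-0.039, 0.719, -0.694, 0.005]
contact_force: [0.2, 1.0, -0.9]
width: 0.0473
```

```bash
python3 st.py
python3 - <<'E'
from fit import *
for n in "wrist","scene","top":
    s=get_state(); im=get_image(n)
    if n=="wrist": save(im,"w9.png")
    for z in .126,.135: print(n,z,fitc(im,s,[.576,.264],[(.091,z)],span=.016))
    print("  collar",fitc(im,s,[.576,.265],[(.112,.064)],span=.008))
E
```

```text
73.9 [0.552  0.2657 0.2331] tilt [ 0.061  0.05  -0.997] yaw -1.535 0.0473 [ 0.2  1.  -0.9]
[0.318 0.298 1.5   0.03  1.27  1.846]
wrist 0.126 (array([0.5762, 0.2654]), np.float64(-59.280216217041016))
wrist 0.135 (array([0.5733, 0.2684]), np.float64(-47.19986343383789))
  collar (array([0.5654, 0.267 ]), np.float64(-56.703392028808594))
scene 0.126 (array([0.5772, 0.2632]), np.float64(-55.71120071411133))
scene 0.135 (array([0.5814, 0.2544]), np.float64(-54.98493576049805))
  collar (array([0.5755, 0.2639]), np.float64(-51.82906723022461))
top 0.126 (array([0.5756, 0.2578]), np.float64(-72.46463775634766))
top 0.135 (array([0.5749, 0.2563]), np.float64(-72.94373321533203))
  collar (array([0.5739, 0.2649]), np.float64(-65.22489166259766))
```

View pics/w9.png

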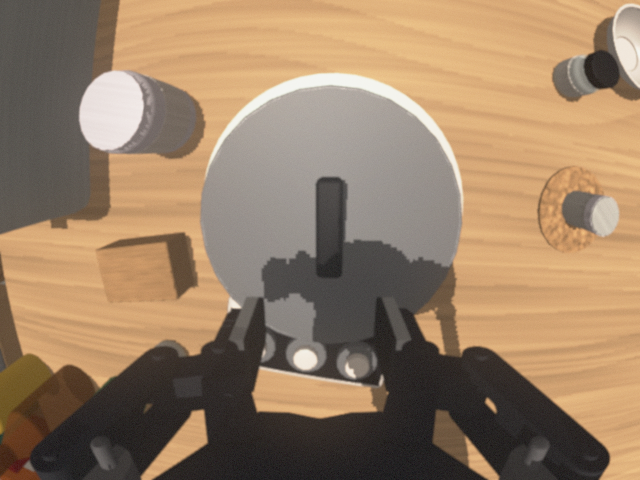

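The wrist fit puts the lid at (0.5762, 0.2654) with its top at 0.126, so it is home and centred. The tin stands on the coaster at (590,213). Now the keys: fingers shut, going above the left key at (0.438, 0.333).

Emit:
play_rows:
  series:
    - {"dx": -6, "dy": 4, "dz": 0, "turn": 0, "fingers": 1}
    - {"dx": -12, "dy": 8, "dz": 0, "turn": 0, "fingers": 1}
    - {"dx": -18, "dy": 10, "dz": 0, "turn": 0, "fingers": 1}
    - {"dx": -18, "dy": 10, "dz": 0, "turn": 0, "fingers": 1}
    - {"dx": -18, "dy": 10, "dz": 0, "turn": 0, "fingers": 1}
    - {"dx": -18, "dy": 10, "dz": 0, "turn": 0, "fingers": 1}
    - {"dx": -12, "dy": 8, "dz": 0, "turn": 0, "fingers": 1}
    - {"dx": -6, "dy": 4, "dz": 0, "turn": 0, "fingers": 1}
    - {"dx": -2, "dy": 0, "dz": 0, "turn": 0, "fingers": 1}
    - {"dx": 0, "dy": 0, "dz": 0, "turn": 0, "fingers": 1}
    - {"dx": 0, "dy": 0, "dz": 0, "turn": 0, "fingers": 1}

```text
clock: 75.02
position: [0.4302, 0.3339, 0.2245]
ee_rot: [-0.033, 0.719, -0.694, 0.001]
contact_force: [-0.0, 0.0, 0.5]
width: -0.0001
```

```bash
python3 st.py
python3 - <<'E'
from jars import *
look(dict(key_left=.067,key_mid=.067,key_right=.067),pmin=.3)
E
```

```text
75.0167 [0.4302 0.3339 0.2245] tilt [ 0.046  0.046 -0.998] yaw -1.536 -0.0001 [-0.   0.   0.5]
[0.521 0.207 1.647 0.018 1.224 2.052]
75.0667 [0.4304 0.3337 0.2245] tilt [ 0.046  0.046 -0.998] yaw -1.537 0.0002 [-0.2  0.   0.3]
key_left 0.67 [330. 220.] 652 bbox 316 344 209 238 [0.4439 0.3332 0.067 ]
key_mid 0.85 [390. 236.] 634 bbox 375 403 221 248 [0.4333 0.2837 0.067 ]
key_right 0.89 [443. 241.] 558 bbox 433 458 231 258 [0.4315 0.2382 0.067 ]
```

Emit:
play_rows:
  series:
    - {"dx": 3, "dy": 1, "dz": -6, "turn": 0, "fingers": 1}
    - {"dx": 3, "dy": 1, "dz": -12, "turn": 0, "fingers": 1}
    - {"dx": 2, "dy": 1, "dz": -14, "turn": 0, "fingers": 1}
    - {"dx": 0, "dy": 0, "dz": -14, "turn": 0, "fingers": 1}
    - {"dx": 0, "dy": 0, "dz": -14, "turn": 0, "fingers": 1}
    - {"dx": 0, "dy": 0, "dz": -14, "turn": 0, "fingers": 1}
    - {"dx": 0, "dy": 0, "dz": -12, "turn": 0, "fingers": 1}
    - {"dx": 0, "dy": 0, "dz": -10, "turn": 0, "fingers": 1}
    - {"dx": 0, "dy": 0, "dz": -6, "turn": 0, "fingers": 1}
    - {"dx": 0, "dy": 0, "dz": -3, "turn": 0, "fingers": 1}
    - {"dx": 0, "dy": 0, "dz": 0, "turn": 0, "fingers": 1}

```text
clock: 76.18
position: [0.4457, 0.3346, 0.1117]
ee_rot: [-0.034, 0.716, -0.697, 0.002]
contact_force: [-0.4, -0.4, 0.4]
width: 0.0
```

```bash
python3 st.py
```

```text
76.1833 [0.4457 0.3346 0.1117] tilt [ 0.05   0.046 -0.998] yaw -1.545 0.0 [-0.4 -0.4  0.4]
[0.509 0.322 1.792 0.02  0.961 2.043]
```

Emit:
play_rows:
  series:
    - {"dx": -2, "dy": 0, "dz": -3, "turn": 0, "fingers": 1}
    - {"dx": -2, "dy": 0, "dz": -5, "turn": 0, "fingers": 1}
    - {"dx": -1, "dy": 0, "dz": -5, "turn": 0, "fingers": 1}
    - {"dx": 0, "dy": 0, "dz": -5, "turn": 0, "fingers": 1}
    - {"dx": 0, "dy": 0, "dz": -4, "turn": 0, "fingers": 1}
    - {"dx": 0, "dy": 0, "dz": -2, "turn": 0, "fingers": 1}
    - {"dx": 0, "dy": 0, "dz": 0, "turn": 0, "fingers": 1}

```text
clock: 76.82
position: [0.4418, 0.3356, 0.0882]
ee_rot: [-0.037, 0.716, -0.697, 0.003]
contact_force: [-0.8, -0.0, -0.5]
width: 0.0002
```

Emit:
play_rows:
  series:
    - {"dx": 0, "dy": 0, "dz": -2, "turn": 0, "fingers": 1}
    - {"dx": 0, "dy": 0, "dz": -2, "turn": 0, "fingers": 1}
    - {"dx": 0, "dy": 0, "dz": 0, "turn": 0, "fingers": 1}

```text
clock: 77.07
position: [0.442, 0.3357, 0.0838]
ee_rot: [-0.037, 0.716, -0.697, 0.003]
contact_force: [-0.6, -0.1, -0.6]
width: -0.0004
```

Emit:
play_rows:
  series:
    - {"dx": 0, "dy": 0, "dz": -2, "turn": 0, "fingers": 1}
    - {"dx": 0, "dy": 0, "dz": -2, "turn": 0, "fingers": 1}
    - {"dx": 0, "dy": 0, "dz": -2, "turn": 0, "fingers": 1}
    - {"dx": 0, "dy": 0, "dz": 0, "turn": 0, "fingers": 1}

```text
clock: 77.4
position: [0.4426, 0.336, 0.0776]
ee_rot: [-0.038, 0.716, -0.697, 0.003]
contact_force: [0.4, 0.0, 0.7]
width: -0.0002
```

Emit:
play_rows:
  series:
    - {"dx": 0, "dy": 0, "dz": -2, "turn": 0, "fingers": 1}
    - {"dx": 0, "dy": 0, "dz": -1, "turn": 0, "fingers": 1}

```text
clock: 77.57
position: [0.4427, 0.3361, 0.0749]
ee_rot: [-0.038, 0.716, -0.697, 0.003]
contact_force: [-0.9, -0.7, 1.9]
width: -0.0001
```

Emit:
play_rows:
  series:
    - {"dx": 0, "dy": 0, "dz": -1, "turn": 0, "fingers": 1}
    - {"dx": 0, "dy": 0, "dz": -1, "turn": 0, "fingers": 1}

```text
clock: 77.73
position: [0.4427, 0.3361, 0.0731]
ee_rot: [-0.038, 0.716, -0.697, 0.003]
contact_force: [-0.6, -0.3, 3.7]
width: 0.0
```

Emit:
play_rows:
  series:
    - {"dx": 0, "dy": 0, "dz": -1.5, "turn": 0, "fingers": 1}
    - {"dx": 0, "dy": 0, "dz": -1.5, "turn": 0, "fingers": 1}

```text
clock: 77.9
position: [0.4428, 0.3362, 0.0719]
ee_rot: [-0.039, 0.716, -0.697, 0.003]
contact_force: [-4.9, -3.2, 19.4]
width: 0.0003
```

Emit:
play_rows:
  series:
    - {"dx": 0, "dy": 0, "dz": -1, "turn": 0, "fingers": 1}
    - {"dx": 0, "dy": 0, "dz": 0, "turn": 0, "fingers": 1}

```text
clock: 78.07
position: [0.4427, 0.3361, 0.073]
ee_rot: [-0.039, 0.716, -0.697, 0.003]
contact_force: [-1.1, -0.8, 3.8]
width: -0.0002
```

The left key bottomed (19 N, about 6 mm below first touch). Lifting, then moving on to the middle key.

Emit:
play_rows:
  series:
    - {"dx": 0, "dy": 0, "dz": 4, "turn": 0, "fingers": 1}
    - {"dx": 0, "dy": 0, "dz": 7, "turn": 0, "fingers": 1}
    - {"dx": 0, "dy": 0, "dz": 7, "turn": 0, "fingers": 1}
    - {"dx": 0, "dy": 0, "dz": 3, "turn": 0, "fingers": 1}
    - {"dx": -1, "dy": -5, "dz": 0, "turn": 0, "fingers": 1}
    - {"dx": -2, "dy": -9, "dz": 0, "turn": 0, "fingers": 1}
    - {"dx": -2, "dy": -10, "dz": 0, "turn": 0, "fingers": 1}
    - {"dx": -2, "dy": -10, "dz": 0, "turn": 0, "fingers": 1}
    - {"dx": -1, "dy": -8, "dz": 0, "turn": 0, "fingers": 1}
    - {"dx": 0, "dy": -5, "dz": 0, "turn": 0, "fingers": 1}
    - {"dx": 0, "dy": -2, "dz": 0, "turn": 0, "fingers": 1}
    - {"dx": 0, "dy": 0, "dz": 0, "turn": 0, "fingers": 1}
    - {"dx": 0, "dy": 0, "dz": 0, "turn": 0, "fingers": 1}

```text
clock: 79.15
position: [0.4327, 0.2801, 0.0948]
ee_rot: [-0.038, 0.715, -0.698, 0.003]
contact_force: [0.3, -0.8, 0.8]
width: -0.0002
```

```bash
python3 st.py
```

```text
79.15 [0.4327 0.2801 0.0948] tilt [ 0.058  0.05  -0.997] yaw -1.546 -0.0002 [ 0.3 -0.8  0.8]
[0.424 0.284 1.907 0.028 0.877 1.952]
```

Emit:
play_rows:
  series:
    - {"dx": 0, "dy": 2, "dz": -2, "turn": 0, "fingers": 1}
    - {"dx": 0, "dy": 1, "dz": -4, "turn": 0, "fingers": 1}
    - {"dx": 0, "dy": 0, "dz": -4, "turn": 0, "fingers": 1}
    - {"dx": 0, "dy": 0, "dz": -3, "turn": 0, "fingers": 1}
    - {"dx": 0, "dy": 0, "dz": 0, "turn": 0, "fingers": 1}

```text
clock: 79.62
position: [0.4333, 0.285, 0.0804]
ee_rot: [-0.039, 0.716, -0.697, 0.003]
contact_force: [0.5, -0.1, 0.1]
width: 0.0002
```

Emit:
play_rows:
  series:
    - {"dx": 0, "dy": 0, "dz": -2, "turn": 0, "fingers": 1}
    - {"dx": 0, "dy": 0, "dz": -2, "turn": 0, "fingers": 1}
    - {"dx": 0, "dy": 0, "dz": -1, "turn": 0, "fingers": 1}

```text
clock: 79.87
position: [0.4333, 0.2853, 0.0748]
ee_rot: [-0.038, 0.716, -0.697, 0.003]
contact_force: [-0.5, 0.0, 1.8]
width: 0.0001
```

Emit:
play_rows:
  series:
    - {"dx": 0, "dy": 0, "dz": -1, "turn": 0, "fingers": 1}
    - {"dx": 0, "dy": 0, "dz": -1, "turn": 0, "fingers": 1}

```text
clock: 80.03
position: [0.4333, 0.2852, 0.073]
ee_rot: [-0.038, 0.716, -0.697, 0.003]
contact_force: [-0.5, 0.2, 4.6]
width: -0.0003
```

Emit:
play_rows:
  series:
    - {"dx": 0, "dy": 0, "dz": -1.5, "turn": 0, "fingers": 1}
    - {"dx": 0, "dy": 0, "dz": -1.5, "turn": 0, "fingers": 1}

```text
clock: 80.2
position: [0.4334, 0.2853, 0.0719]
ee_rot: [-0.039, 0.716, -0.697, 0.003]
contact_force: [-4.7, -2.7, 20.9]
width: 0.0002
```

Emit:
play_rows:
  series:
    - {"dx": 0, "dy": 0, "dz": 4, "turn": 0, "fingers": 1}
    - {"dx": 0, "dy": 0, "dz": 7, "turn": 0, "fingers": 1}
    - {"dx": 0, "dy": 0, "dz": 7, "turn": 0, "fingers": 1}
    - {"dx": 0, "dy": 0, "dz": 3, "turn": 0, "fingers": 1}
    - {"dx": 0, "dy": -5, "dz": 0, "turn": 0, "fingers": 1}
    - {"dx": -1, "dy": -9, "dz": 0, "turn": 0, "fingers": 1}
    - {"dx": -1, "dy": -9, "dz": 0, "turn": 0, "fingers": 1}
    - {"dx": -1, "dy": -9, "dz": 0, "turn": 0, "fingers": 1}
    - {"dx": 0, "dy": -7, "dz": 0, "turn": 0, "fingers": 1}
    - {"dx": 0, "dy": -4, "dz": 0, "turn": 0, "fingers": 1}
    - {"dx": 0, "dy": -2, "dz": 0, "turn": 0, "fingers": 1}
    - {"dx": 0, "dy": 0, "dz": 0, "turn": 0, "fingers": 1}
    - {"dx": 0, "dy": 0, "dz": 0, "turn": 0, "fingers": 1}

```text
clock: 81.28
position: [0.4292, 0.2339, 0.0939]
ee_rot: [-0.038, 0.716, -0.697, 0.003]
contact_force: [0.9, -0.3, 0.1]
width: 0.0001
```

```bash
python3 st.py
```

```text
81.2833 [0.4292 0.2339 0.0939] tilt [ 0.058  0.051 -0.997] yaw -1.545 0.0001 [ 0.9 -0.3  0.1]
[0.336 0.25  1.962 0.038 0.858 1.857]
```

Middle key done (20.9 N at the stop). Now the right key, at (0.428, 0.235).

Emit:
play_rows:
  series:
    - {"dx": 0, "dy": 1, "dz": -2, "turn": 0, "fingers": 1}
    - {"dx": 0, "dy": 0, "dz": -4, "turn": 0, "fingers": 1}
    - {"dx": 0, "dy": 0, "dz": -4, "turn": 0, "fingers": 1}
    - {"dx": 0, "dy": 0, "dz": -2, "turn": 0, "fingers": 1}
    - {"dx": 0, "dy": 0, "dz": 0, "turn": 0, "fingers": 1}

```text
clock: 81.75
position: [0.4296, 0.2364, 0.0806]
ee_rot: [-0.039, 0.716, -0.697, 0.003]
contact_force: [0.8, -0.1, 0.2]
width: -0.0001
```

Emit:
play_rows:
  series:
    - {"dx": 0, "dy": 0, "dz": -2, "turn": 0, "fingers": 1}
    - {"dx": 0, "dy": 0, "dz": -2, "turn": 0, "fingers": 1}
    - {"dx": 0, "dy": 0, "dz": -1, "turn": 0, "fingers": 1}

```text
clock: 82.0
position: [0.4296, 0.2366, 0.0751]
ee_rot: [-0.039, 0.716, -0.697, 0.003]
contact_force: [-1.2, -0.2, 2.4]
width: -0.0006
```

Emit:
play_rows:
  series:
    - {"dx": 0, "dy": 0, "dz": -1, "turn": 0, "fingers": 1}
    - {"dx": 0, "dy": 0, "dz": -1, "turn": 0, "fingers": 1}

```text
clock: 82.17
position: [0.4296, 0.2366, 0.0732]
ee_rot: [-0.039, 0.716, -0.697, 0.003]
contact_force: [-0.6, -0.8, 3.0]
width: 0.0
```

Emit:
play_rows:
  series:
    - {"dx": 0, "dy": 0, "dz": -1.5, "turn": 0, "fingers": 1}
    - {"dx": 0, "dy": 0, "dz": -1.5, "turn": 0, "fingers": 1}

```text
clock: 82.33
position: [0.4297, 0.2366, 0.0718]
ee_rot: [-0.039, 0.717, -0.696, 0.003]
contact_force: [-5.7, -2.9, 23.6]
width: -0.0001
```

Emit:
play_rows:
  series:
    - {"dx": 0, "dy": 0, "dz": 4, "turn": 0, "fingers": 1}
    - {"dx": 0, "dy": 0, "dz": 10, "turn": 0, "fingers": 1}
    - {"dx": 0, "dy": 0, "dz": 18, "turn": 0, "fingers": 1}
    - {"dx": 0, "dy": 0, "dz": 24, "turn": 0, "fingers": 1}
    - {"dx": 0, "dy": -4, "dz": 24, "turn": 0, "fingers": 1}
    - {"dx": 0, "dy": -12, "dz": 20, "turn": 0, "fingers": 1}
    - {"dx": 0, "dy": -18, "dz": 12, "turn": 0, "fingers": 1}
    - {"dx": 0, "dy": -20, "dz": 6, "turn": 0, "fingers": 1}
    - {"dx": 0, "dy": -20, "dz": 0, "turn": 0, "fingers": 1}
    - {"dx": 0, "dy": -20, "dz": 0, "turn": 0, "fingers": 1}
    - {"dx": 0, "dy": -20, "dz": 0, "turn": 0, "fingers": 1}
    - {"dx": 0, "dy": -14, "dz": 0, "turn": 0, "fingers": 1}
    - {"dx": 0, "dy": -8, "dz": 0, "turn": 0, "fingers": 1}
    - {"dx": 0, "dy": -3, "dz": 0, "turn": 0, "fingers": 1}
    - {"dx": 0, "dy": 0, "dz": 0, "turn": 0, "fingers": 1}
    - {"dx": 0, "dy": 0, "dz": 0, "turn": 0, "fingers": 1}

```text
clock: 83.67
position: [0.4298, 0.0932, 0.1952]
ee_rot: [-0.042, 0.717, -0.696, 0.005]
contact_force: [0.2, 0.2, -0.3]
width: -0.0001
```

```bash
python3 st.py
python3 - <<'E'
from fit import *
im=get_image("scene"); save(im,"s4.png",(240,80,500,300),3)
for z in .126,.135: print(z,fitc(im,None,[.576,.264],[(.091,z)],span=.016))
print(fitc(im,None,[.576,.265],[(.112,.064)],span=.008))
for m in masks_of(im,"tin")[:2]: print("tin",m["p"],m["xy"],onz(im,m["xy"],.035))
im=get_image("top")
for z in .126,.135: print("top",z,fitc(im,None,[.576,.264],[(.091,z)],span=.016))
E
```

```text
83.6667 [0.4298 0.0932 0.1952] tilt [ 0.065  0.054 -0.996] yaw -1.541 -0.0001 [ 0.2  0.2 -0.3]
[0.012 0.067 1.899 0.059 1.111 1.528]
0.126 (array([0.576 , 0.2627]), np.float64(-59.00763702392578))
0.135 (array([0.581 , 0.2546]), np.float64(-58.8774528503418))
(array([0.5775, 0.2608]), np.float64(-61.53681564331055))
tin 0.75 [326.8, 247.8] [ 0.5892 -0.0086  0.035 ]
top 0.126 (array([0.5768, 0.2644]), np.float64(-73.66163635253906))
top 0.135 (array([0.5759, 0.2626]), np.float64(-72.76362609863281))
```

View pics/s4.png

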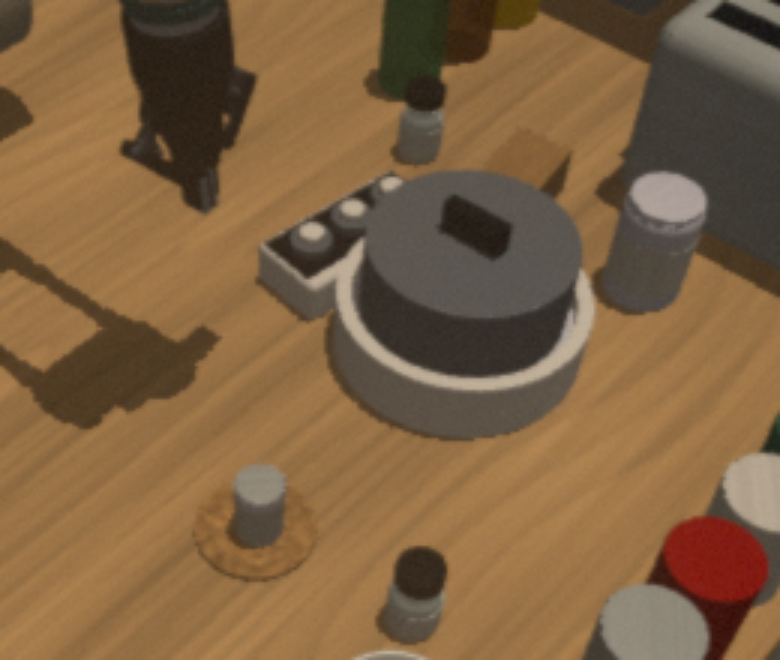

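The last picture shows the lid level in the collar, the tin upright on the coaster, all keys up and the robot clear. I'll hand in.

```bash
python3 -c "
from rig import *; print(sign_off())"
```

```text
the job is handed in; nothing more can be done
None
```

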